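# Unload the sample mounts from the five-place holder

### The job

Hook the white storage tray behind its far lip and drag it towards you along the bench, without lifting it, until its front edge is in line with the front edge of the unloading stand beside it, to within about 2 cm. Then eject every resin mount that is in the holder by pressing the key of its well down, take the raised mount and stand it on the tray floor with the metal section up, no mount on top of another. Leave the bottles, boxes, jars and the screwdriver alone; the tray must end in line with the stand.

Things in the scene. Friction and masses are not known exactly. Their poses are not given: they have to be found in the camera images.
- stand: Unloading stand with the five-place sample holder, fixed. Origin on the bench under the middle well; x away from the keys, y along the row of wells, z up. Base plate 10 mm thick, x -100 (front edge, robot side) to +50, y -135 to +135. Aluminium holder on it: x -38 to +38, y -133 to +133, flat top at z 90.5. Wells 0 to 4 at x 0, y -92, -46, 0, +46, +92.
- tray: White plastic storage tray, loose, about 0.35 kg, slides on the bench. Outside 120 (x) x 200 (y) x 28 mm high, walls and floor 4; an outward rim lip (z 24 to 28) makes it 130 x 212. Origin under its centre; x across its depth (far lip at x +65, front edge at -65), y along its length. Inner floor at z 4 covers x +-56, y +-96.
- mount0: Round black resin sample mount, diameter 30 mm, height 20 mm, about 35 g, a small ground metal section in its top (polished) face. Origin at the centre of its underside, z up through the top face. Starts sunk in one of the wells of the stand (any one; a well is 31.5 wide, 20.5 deep, with an 18 ejector hole in its floor), its top 0.5 below the holder's top; may be absent.
- key0 (a joint): Rocker key of well 0: 0 = up, its ejector pin down; 0.36 rad = pressed fully down to its stop. The pin under the well rises in proportion, 16.5 mm in all: it meets the mount after 1.5 mm and lifts it 15 mm, to stand 14.5 mm proud of the holder. About 3 N on the pad moves the key; friction holds it where it is left.
- pad0 (a point): Pressing point on top of the black ribbed pad (40 x 32) of key 0, about 44 mm in front of the key's hinge axis (the axis lies along the stand's y at x -48, z 50); goes down about 16 mm in a full press.
- mount1: Round black resin sample mount, diameter 30 mm, height 20 mm, about 35 g, a small ground metal section in its top (polished) face. Origin at the centre of its underside, z up through the top face. Starts sunk in one of the wells of the stand (any one; a well is 31.5 wide, 20.5 deep, with an 18 ejector hole in its floor), its top 0.5 below the holder's top; may be absent.
- key1 (a joint): Rocker key of well 1: 0 = up, its ejector pin down; 0.36 rad = pressed fully down to its stop. The pin under the well rises in proportion, 16.5 mm in all: it meets the mount after 1.5 mm and lifts it 15 mm, to stand 14.5 mm proud of the holder. About 3 N on the pad moves the key; friction holds it where it is left.
- pad1 (a point): Pressing point on top of the black ribbed pad (40 x 32) of key 1, about 44 mm in front of the key's hinge axis (the axis lies along the stand's y at x -48, z 50); goes down about 16 mm in a full press.
- mount2: Round black resin sample mount, diameter 30 mm, height 20 mm, about 35 g, a small ground metal section in its top (polished) face. Origin at the centre of its underside, z up through the top face. Starts sunk in one of the wells of the stand (any one; a well is 31.5 wide, 20.5 deep, with an 18 ejector hole in its floor), its top 0.5 below the holder's top; may be absent.
- key2 (a joint): Rocker key of well 2: 0 = up, its ejector pin down; 0.36 rad = pressed fully down to its stop. The pin under the well rises in proportion, 16.5 mm in all: it meets the mount after 1.5 mm and lifts it 15 mm, to stand 14.5 mm proud of the holder. About 3 N on the pad moves the key; friction holds it where it is left.
- pad2 (a point): Pressing point on top of the black ribbed pad (40 x 32) of key 2, about 44 mm in front of the key's hinge axis (the axis lies along the stand's y at x -48, z 50); goes down about 16 mm in a full press.
- mount3: Round black resin sample mount, diameter 30 mm, height 20 mm, about 35 g, a small ground metal section in its top (polished) face. Origin at the centre of its underside, z up through the top face. Starts sunk in one of the wells of the stand (any one; a well is 31.5 wide, 20.5 deep, with an 18 ejector hole in its floor), its top 0.5 below the holder's top; may be absent.
- key3 (a joint): Rocker key of well 3: 0 = up, its ejector pin down; 0.36 rad = pressed fully down to its stop. The pin under the well rises in proportion, 16.5 mm in all: it meets the mount after 1.5 mm and lifts it 15 mm, to stand 14.5 mm proud of the holder. About 3 N on the pad moves the key; friction holds it where it is left.
- pad3 (a point): Pressing point on top of the black ribbed pad (40 x 32) of key 3, about 44 mm in front of the key's hinge axis (the axis lies along the stand's y at x -48, z 50); goes down about 16 mm in a full press.
- mount4: Round black resin sample mount, diameter 30 mm, height 20 mm, about 35 g, a small ground metal section in its top (polished) face. Origin at the centre of its underside, z up through the top face. Starts sunk in one of the wells of the stand (any one; a well is 31.5 wide, 20.5 deep, with an 18 ejector hole in its floor), its top 0.5 below the holder's top; may be absent.
- key4 (a joint): Rocker key of well 4: 0 = up, its ejector pin down; 0.36 rad = pressed fully down to its stop. The pin under the well rises in proportion, 16.5 mm in all: it meets the mount after 1.5 mm and lifts it 15 mm, to stand 14.5 mm proud of the holder. About 3 N on the pad moves the key; friction holds it where it is left.
- pad4 (a point): Pressing point on top of the black ribbed pad (40 x 32) of key 4, about 44 mm in front of the key's hinge axis (the axis lies along the stand's y at x -48, z 50); goes down about 16 mm in a full press.
- amber_bottle: Bystander, to be left alone: amber glass bottle with blue cap, diameter 72, 160 high mm; origin under its centre.
- clear_bottle: Bystander, to be left alone: clear glass bottle with blue cap, diameter 60, 110 high mm; origin under its centre.
- pot: Bystander, to be left alone: small clear pot with red lid, diameter 48, 45 high mm; origin under its centre.
- white_box: Bystander, to be left alone: empty white open box 110 x 160 x 45 mm; origin under its centre.
- slide_box: Bystander, to be left alone: closed grey slide box 90 x 180 x 34 mm; origin under its centre.
- screwdriver: Bystander, to be left alone: screwdriver with green handle, 190 mm long, lying behind the stand; origin in the middle of its length.
- paste_jar: Bystander, to be left alone: white jar with black lid, diameter 56, 50 high mm; origin under its centre.

How it is judged (in metres and radians):
On the way, in this order (a step that is already met when the one before it is completed fails the run):
1. the tray has been dragged beside the stand, front edges in line within 27 mm (x of tray in the frame of stand between -0.062 and -0.008 m and y of tray in the frame of stand between 0.2 and 0.44 m and linear speed of tray below 0.03 m/s), for 0.2 s.
2. a mount has been pushed up by its ejector pin and stands proud in its well (((z of mount0 in the frame of stand between 0.08 and 0.09 m and x of mount0 in the frame of stand between -0.005 and 0.005 m and angle between mount0's own z axis and vertical below 0.3 rad) or (z of mount1 in the frame of stand between 0.08 and 0.09 m and x of mount1 in the frame of stand between -0.005 and 0.005 m and angle between mount1's own z axis and vertical below 0.3 rad) or (z of mount2 in the frame of stand between 0.08 and 0.09 m and x of mount2 in the frame of stand between -0.005 and 0.005 m and angle between mount2's own z axis and vertical below 0.3 rad) or (z of mount3 in the frame of stand between 0.08 and 0.09 m and x of mount3 in the frame of stand between -0.005 and 0.005 m and angle between mount3's own z axis and vertical below 0.3 rad) or (z of mount4 in the frame of stand between 0.08 and 0.09 m and x of mount4 in the frame of stand between -0.005 and 0.005 m and angle between mount4's own z axis and vertical below 0.3 rad))), for 0.2 s.
At the end, for the whole second after the job is handed in: The tray lies flat to the left of the stand (centre 200 to 440 mm along y), front edges in line within 27 mm, and every mount that was in the holder stands upright (within 0.2 rad, metal section up) on the tray floor inside the walls, at rest (x of tray in the frame of stand between -0.062 and -0.008 m and y of tray in the frame of stand between 0.2 and 0.44 m and angle between tray's own z axis and vertical below 0.05 rad and linear speed of each of tray, mount0, mount1, mount2, mount3, mount4 below 0.02 m/s and x of mount0 in the frame of tray between -0.046 and 0.046 m and y of mount0 in the frame of tray between -0.086 and 0.086 m and z of mount0 in the frame of tray between -0.002 and 0.009 m and angle between each of mount0, mount1, mount2, mount3, mount4's own z axis and vertical below 0.2 rad and x of mount1 in the frame of tray between -0.046 and 0.046 m and y of mount1 in the frame of tray between -0.086 and 0.086 m and z of mount1 in the frame of tray between -0.002 and 0.009 m and x of mount2 in the frame of tray between -0.046 and 0.046 m and y of mount2 in the frame of tray between -0.086 and 0.086 m and z of mount2 in the frame of tray between -0.002 and 0.009 m and x of mount3 in the frame of tray between -0.046 and 0.046 m and y of mount3 in the frame of tray between -0.086 and 0.086 m and z of mount3 in the frame of tray between -0.002 and 0.009 m and x of mount4 in the frame of tray between -0.046 and 0.046 m and y of mount4 in the frame of tray between -0.086 and 0.086 m and z of mount4 in the frame of tray between -0.002 and 0.009 m); the robot touches nothing.
It fails at once if the tray is lifted more than 25 mm off the bench (height (world z) of tray above 0.025 m).
It fails at once if a bottle, box, jar, pot or the screwdriver is moved more than 25 mm (distance of any of amber_bottle, clear_bottle, pot, white_box, slide_box, screwdriver, paste_jar from where it was at the start of the episode above 0.025 m).
Of mount0, mount1, mount2, mount3, mount4 only 3 to 5 are there at a start; the rules pass over those that are not, and their reading is None.
At some moment in a run one of tray may be knocked a few centimetres aside while the robot is not near it.
Once in a run the grip may slacken for a moment while it holds something.
It also fails if it takes over 210 s, if anything falls off the work surface, if the arm or the gripper's body presses on something with over 40 N, if the wrist force passes 120 N, or if a joint passes its speed limit or range.

### The arm

A 6-joint arm with a two-finger parallel gripper is mounted at the origin on the work surface. World frame = base frame: x ahead of the robot, y to its left, z up, the work surface at z = 0. Lengths are in m, angles in degrees, forces in N, time in s.
With the tool pointing down it reaches from about 0.375 to 0.825 m from the base axis. Payload 5.5 kg.
Tool frame: the origin (TCP) lies at the very end of the fingers, on their centre line; the grasp point (between the pads) lies 19 mm behind it; z points along the fingers, y is the direction in which the jaws open and shut (so a half turn about z gives the same grasp; the last joint's range is limited). The gripper opens to 85 mm and grips with 20 to 120 N. Pads are 22 mm wide; open, the fingers measure 114 mm over their backs; the gripper's body (76 mm by 85 mm) begins 54 mm behind the grasp point. The pads swing forward as they close: fully open they stand 13 mm farther back than shut.
Start: joints at [0, 17.962, -2.699, 69.339, 0, 90], TCP at [0.6, -0, 0.231] pointing down, gripper open.
Joint ranges: [-152.73, 152.73], [-39.44, 99.34], [-58.76, 71.6], [-118.89, 123.64], [-81.53, 83.1], [-180, 180]. Speed limits (degrees/s): [136.94, 136.94, 172.46, 180, 180, 180].

### API

Orientations are given as [roll, pitch, yaw] about the fixed x, y, z axes, in that order (R = Rz(yaw) Ry(pitch) Rx(roll)).
In Python, from workcell import ctrl gives the robot as it stands.
- The arm moves only by the tool carry_out, never from a script. Its argument "plan" is a list of rows, each a list of 3 entries, a list of its own where there are three numbers: the shift along the tool's x, y, z in mm, then the turn, a rotation vector about the tool's x, y, z in degrees, then the opening in per cent of the stroke, from 0 (shut) to 100 (fully open). A call has 1 to 5 rows; each row is the pose to reach, as a shift and turn from the pose commanded when the call began, along the tool's axes at that moment; what a row does not reach only later rows make up. A row lasts 1/8 s, in which the tool goes at most 62.5 mm and 10.7 degrees, less where a joint would pass 70% of its speed; a pose out of reach is approached as far as the arm can. A call with a gripper value outside its range is refused whole. The fingers move at their own pace and stop on an object; "newtons" is the grip in N (left out, the last holds). Time passes only in rows, so rows that repeat a pose let the fingers close. It gives the time, the measured TCP pose, the force and the opening at its end, in the units of the state.
- ctrl.observe(): the state, without advancing time (a new reading comes with each control period).
- ctrl.camera(name): name is "scene" or "side" or "wrist"; returns (picture, depth): 384x512x3 uint8, red, green, blue; 384x512 float32, m along the optical axis (not along the pixel's ray), 0 where there is no reading.
- ctrl.camera_params(name): a dict with "vertical_fov" (degrees; the focal length in pixels is half the picture's height over the tangent of half this angle, whatever the lens; pixels are square), "cx", "cy" (the principal point, pixels), "extrinsics" (4x4, takes a point from camera to world coordinates). Camera axes: x right, y down, z forward; pixel columns grow to the right and rows downward; lengths in m; the calibration is good to about 2 mm. A picture is of the moment at which its call begins: read the wrist's pose just before it. camera_params takes no time and is no camera call; for the wrist camera it gives the pose at the moment of the call.
- ctrl.hand_in(): hands the job in, once; it reports no verdict.
Trained networks look in the newest picture that a camera, given by its name, has taken for a name from the list of things; names that differ only in an ending like _2 or _b are one class to them, and where a whole thing is asked for, a point or a joint stands for the part that bears it (a point fixed in the world has none). Each returns a list of dicts, best first, with "p" (0 to 1); they miss things now and then, are a little off and sometimes report something else, mostly with a low value. They report only what shows in the picture. A call takes as long as a camera call.
- ctrl.find_in(camera, target): "position" ([column, row] in pixels, amid what is visible of it).
The state is a dict: "time_s": time; "joint_pos": joint angles; "qvel": joint speeds; "tau": joint torques, N m; "eef_pos": TCP position; "eef_rot": TCP orientation; "contact_force": force on the tool from outside, world axes, zero at the start; "moment": the same for the moment, N m; "gripper_width": finger opening in m.
Only numpy, scipy, OpenCV 4.12 (cv2) and the standard library are available. Lean on these libraries where they do the work, as an engineer would, in place of code of your own. Each camera call takes 0.05 s, during which the arm holds its last target.

## Working session

There is one attempt and no reset: what is moved stays moved. The work goes in short steps, Python scripts to look and compute and a tool call to move; the robot and the scene stay as the last step left them, time stands still between calls to the robot, and variables do not carry over. Pictures are saved under pics/ and viewed, and the job is handed in when it is done.

Besides the shell and the picture viewer there is one more tool, called in YAML: its name, and indented under it one key for each argument. carry_out: Moves the arm, as the interface text tells. Its arguments: {"type":"object","properties":{"plan":{"type":"array"},"newtons":{"type":"number"}},"required":["plan"]}

```bash
ls; mkdir -p pics; cat > h.py <<'E'
from workcell import ctrl
import numpy as np, cv2
def snap(cam,fn):
    p=ctrl.camera_params(cam); im,d=ctrl.camera(cam)
    cv2.imwrite('pics/'+fn+'.png',im[:,:,::-1]); np.savez('pics/'+fn+'.npz',d=d,E=p['extrinsics'],f=192/np.tan(np.radians(p['vertical_fov'])/2),c=[p['cx'],p['cy']])
    return im,d
def cloud(fn):
    z=np.load('pics/'+fn+'.npz'); d=z['d']; v,u=np.mgrid[0:384,0:512]
    P=np.stack([(u-z['c'][0])/z['f']*d,(v-z['c'][1])/z['f']*d,d,np.ones_like(d)],-1)@np.array(z['E']).T
    P=P[...,:3]; P[d==0]=np.nan
    return P
def px(fn,X):
    z=np.load('pics/'+fn+'.npz'); q=np.linalg.inv(z['E'])@np.append(X,1)
    return q[:2]/q[2]*z['f']+z['c']
E
python3 - <<'E'
from h import *
o=ctrl.observe(); print(o)
for c in ['scene','side','wrist']:
    snap(c,c+'0'); print(c,ctrl.camera_params(c))
E
```

```text
pics
{'time_s': 0.0, 'joint_pos': array([-1.69412375e-03,  1.80034002e+01, -2.75191384e+00,  6.93391426e+01,
        1.10155405e-03,  9.00018650e+01]), 'qvel': array([-0.04914495,  0.06839713, -0.06582305, -0.10273249, -0.06864977,
       -0.04846524]), 'tau': array([ 1.69644722e-03, -5.39594257e+01,  3.39749372e+01,  1.94567809e-02,
        9.49871333e-05,  6.01428906e-05]), 'eef_pos': array([ 5.99449499e-01, -1.13627462e-05,  2.30460535e-01]), 'eef_rot': array([-1.79905543e+02, -1.09847795e-03,  8.99964391e+01]), 'contact_force': array([0.99067576, 0.47632483, 0.12241445]), 'moment': array([ 0.01947636, -0.01705848, -0.03093494]), 'gripper_width': 0.08553801761119258}
scene {'vertical_fov': 48.99824513914358, 'cx': 257.54188974876473, 'cy': 194.48417252995773, 'extrinsics': array([[ 0.16547503,  0.71116096, -0.68327747,  1.4100909 ],
       [ 0.98598723, -0.10444086,  0.13008185, -0.1993987 ],
       [ 0.02114705, -0.69522816, -0.71847798,  0.97977922],
       [ 0.        ,  0.        ,  0.        ,  1.        ]])}
side {'vertical_fov': 54.26952164332613, 'cx': 260.0054264281573, 'cy': 190.07443778440066, 'extrinsics': array([[ 9.57259930e-01, -2.06166854e-01,  2.02851313e-01,
         3.32385631e-01],
       [-2.89227846e-01, -6.84346122e-01,  6.69341197e-01,
        -7.48307340e-01],
       [ 8.24540993e-04, -6.99403756e-01, -7.14726316e-01,
         8.71950630e-01],
       [ 0.00000000e+00,  0.00000000e+00,  0.00000000e+00,
         1.00000000e+00]])}
wrist {'vertical_fov': 60.981106156073245, 'cx': 258.38392998796655, 'cy': 191.76973231329478, 'extrinsics': array([[ 9.99998971e-01,  8.48692774e-04, -1.15668805e-03,
         6.00099594e-01],
       [ 5.03293724e-04, -9.62543229e-01, -2.71127791e-01,
         6.92055083e-02],
       [-1.34346645e-03,  2.71126930e-01, -9.62542665e-01,
         3.73587583e-01],
       [ 0.00000000e+00,  0.00000000e+00,  0.00000000e+00,
         1.00000000e+00]])}
```

View pics/scene0.png

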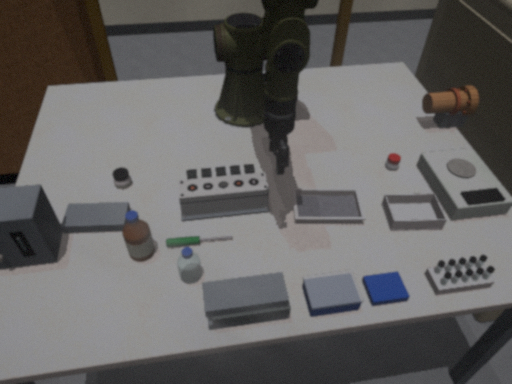

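View pics/side0.png

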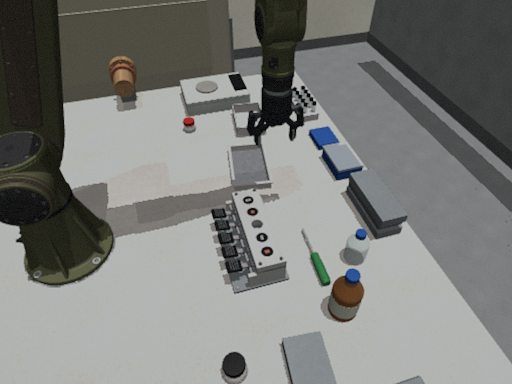

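View pics/wrist0.png

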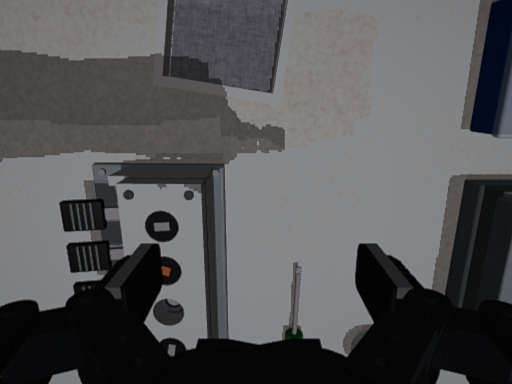

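```bash
python3 - <<'E'
from h import *
for c in ['scene','side','wrist']:
    P=cloud(c+'0')
    m=(np.abs(P[...,2]-0.0905)<0.006)&(P[...,0]>.4)&(P[...,0]<.8)&(np.abs(P[...,1])<.35)
    m=m.astype(np.uint8); n,l,st,ce=cv2.connectedComponentsWithStats(m)
    k=1+np.argmax(st[1:,4]); Q=P[l==k]
    print(c,'holder',len(Q),cv2.minAreaRect((Q[:,:2]*1000).astype(np.float32)),Q[:,2].mean())
    for lo,hi in[(.022,.034),(.002,.008)]:
        m=(P[...,2]>lo)&(P[...,2]<hi)&(P[...,0]>.4)&(P[...,0]<.9)&(P[...,1]>.02)&(P[...,1]<.5)
        n,l,st,ce=cv2.connectedComponentsWithStats(m.astype(np.uint8))
        for k in np.argsort(-st[1:,4])[:3]+1:
            Q=P[l==k]; print(c,lo,len(Q),cv2.minAreaRect((Q[:,:2]*1000).astype(np.float32)),Q[:,2].mean().round(4))
for c in['scene','side']:
    ctrl.camera(c)
    for t in['tray','stand','pot','white_box','slide_box','screwdriver','paste_jar','amber_bottle','clear_bottle','mount0']:
        r=ctrl.find_in(c,t); P=cloud(c+'0')
        print(c,t,[(np.round(q['position']),round(q['p'],2),P[int(q['position'][1]),int(q['position'][0])].round(3)) for q in r[:5]])
E
```

```text
scene holder 1665 ((509.1849060058594, -134.17776489257812), (266.0948791503906, 83.18508911132812), 89.7328872680664) 0.09061858345888693
scene 0.022 694 ((869.4798583984375, 251.50518798828125), (60.746673583984375, 101.51824951171875), 0.20945751667022705) 0.0253
scene 0.022 633 ((571.6361694335938, 181.37783813476562), (213.81964111328125, 136.60928344726562), 80.95008850097656) 0.0277
scene 0.022 200 ((872.3424072265625, 406.5758361816406), (56.54579162597656, 56.39362335205078), 88.39746856689453) 0.0299
scene 0.002 1157 ((559.7662963867188, 185.08792114257812), (188.9286651611328, 97.27962493896484), 81.87255096435547) 0.0051
scene 0.002 556 ((623.3031616210938, 441.38409423828125), (126.25074768066406, 72.69475555419922), 82.10983276367188) 0.0049
scene 0.002 57 ((563.99462890625, 328.8333435058594), (47.59555435180664, 69.81295013427734), 9.006935119628906) 0.0033
side holder 2198 ((509.92364501953125, -135.842041015625), (269.5810546875, 77.05397033691406), 89.58155822753906) 0.08980022830193872
side 0.022 410 ((575.072021484375, 178.84324645996094), (219.16993713378906, 13
[... 3238 characters left out ...]
 screwdriver [(array([322., 269.]), 0.62, array([ 0.643, -0.276,  0.025]))]
side paste_jar [(array([236., 369.]), 0.93, array([ 0.365, -0.463,  0.05 ]))]
side amber_bottle [(array([349., 296.]), 0.96, array([ 0.64 , -0.409,  0.112])), (array([307., 361.]), 0.45, array([ 0.519, -0.486,  0.032]))]
side clear_bottle [(array([354., 251.]), 0.76, array([ 0.732, -0.273,  0.066]))]
side mount0 [(array([252., 212.]), 0.64, array([ 0.51 , -0.086,  0.089])), (array([265., 254.]), 0.47, array([ 0.5  , -0.231,  0.091])), (array([263., 236.]), 0.41, array([ 0.515, -0.173,  0.087])), (array([223., 226.]), 0.27, array([ 0.424, -0.095,  0.065])), (array([233., 254.]), 0.23, array([ 0.426, -0.19 ,  0.066]))]
```

```bash
python3 - <<'E'
import cv2
im=cv2.imread('pics/scene0.png')[140:230,160:420]
cv2.imwrite('pics/c1.png',cv2.resize(im,None,fx=3,fy=3,interpolation=2))
im=cv2.imread('pics/side0.png')[130:300,180:320]
cv2.imwrite('pics/c2.png',cv2.resize(im,None,fx=3.5,fy=3.5,interpolation=2))
E
```

```text
(no output)
```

View pics/c1.png

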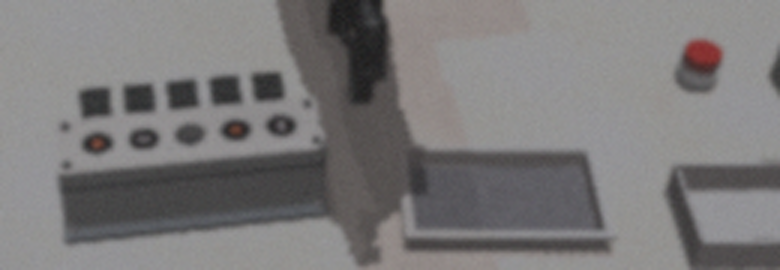

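View pics/c2.png

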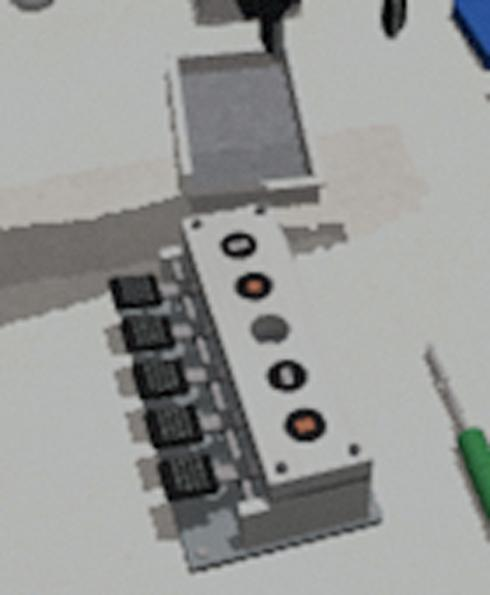

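carry_out:
  plan:
    - [[60, 30, 0], [0, 0, -10], 60]
    - [[120, 60, 0], [0, 0, -20], 60]
    - [[180, 90, 0], [0, 0, -30], 60]
    - [[180, 90, 0], [0, 0, -40], 60]
    - [[180, 90, 0], [0, 0, -50], 60]

```text
time_s: 1.88
eef_pos: [0.6903, 0.182, 0.2303]
eef_rot: [-180.0, -0.0, 140.5]
contact_force: [-0.5, 0.0, -0.3]
gripper_width: 0.0516
```

carry_out:
  plan:
    - [[0, 0, 0], [0, 0, -10], 60]
    - [[0, 0, 0], [0, 0, -20], 60]
    - [[0, 0, 0], [0, 0, -30], 60]
    - [[0, 0, 0], [0, 0, -40], 60]
    - [[0, 0, 0], [0, 0, -40], 60]

```text
time_s: 2.5
eef_pos: [0.69, 0.18, 0.2312]
eef_rot: [-180.0, -0.0, 179.9]
contact_force: [0.0, -0.1, 0.1]
gripper_width: 0.0514
```

```bash
python3 - <<'E'
from h import *
o=ctrl.observe(); print(o['time_s'],o['joint_pos'],o['eef_pos'],o['eef_rot'],o['gripper_width'],o['contact_force'])
snap('wrist','w1'); snap('side','s1')
P=cloud('s1')
for lo,hi in[(.022,.034)]:
        m=(P[...,2]>lo)&(P[...,2]<hi)&(P[...,0]>.4)&(P[...,0]<.9)&(P[...,1]>.02)&(P[...,1]<.5)
        n,l,st,ce=cv2.connectedComponentsWithStats(m.astype(np.uint8))
        k=np.argmax(st[1:,4])+1
        Q=P[l==k]; print(lo,len(Q),cv2.minAreaRect((Q[:,:2]*1000).astype(np.float32)),Q[:,2].mean().round(4))
E
```

```text
2.5 [1.46214483e+01 3.08471951e+01 1.64272166e+01 7.55892823e+01
 9.59096713e-04 1.47280676e+01] [0.68997249 0.18000593 0.23118674] [-1.79998573e+02 -9.20028278e-03  1.79893381e+02] 0.05136376713282594 [ 0.04217689 -0.14065515  0.06344173]
0.022 428 ((575.2617797851562, 178.8671112060547), (216.82574462890625, 130.57643127441406), 81.10138702392578) 0.0268
```

View pics/w1.png

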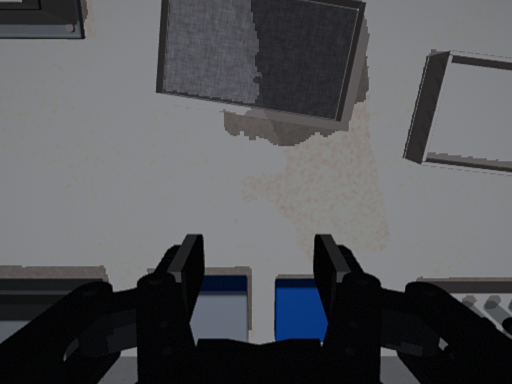

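carry_out:
  plan:
    - [[0, 0, 60], [0, 0, 0], 60]
    - [[0, 0, 120], [0, 0, 0], 60]
    - [[0, 0, 180], [0, 0, 0], 60]
    - [[0, 0, 205], [0, 0, 0], 60]
    - [[0, 0, 222], [0, 0, 0], 60]

```text
time_s: 3.22
eef_pos: [0.6891, 0.1798, 0.0075]
eef_rot: [-180.0, -0.1, 179.9]
contact_force: [-0.5, 0.4, 0.5]
gripper_width: 0.0511
```

carry_out:
  plan:
    - [[0, 0, 2], [0, 0, 0], 60]
    - [[8, 0, 2], [0, 0, 0], 60]
    - [[16, 0, 2], [0, 0, 0], 60]
    - [[24, 0, 2], [0, 0, 0], 60]
    - [[32, 0, 2], [0, 0, 0], 60]

```text
time_s: 3.85
eef_pos: [0.6576, 0.1801, 0.0079]
eef_rot: [180.0, 0.0, -180.0]
contact_force: [-0.5, 0.5, 0.1]
gripper_width: 0.0513
```

carry_out:
  plan:
    - [[8, 0, 0], [0, 0, 0], 60]
    - [[16, 0, 0], [0, 0, 0], 60]
    - [[24, 0, 0], [0, 0, 0], 60]
    - [[32, 0, 0], [0, 0, 0], 60]
    - [[40, 0, 0], [0, 0, 0], 60]

```text
time_s: 4.47
eef_pos: [0.6181, 0.1802, 0.0077]
eef_rot: [180.0, 0.1, 180.0]
contact_force: [2.3, 1.7, 1.4]
gripper_width: 0.0514
```

carry_out:
  plan:
    - [[8, 0, 0], [0, 0, 0], 60]
    - [[16, 0, 0], [0, 0, 0], 60]
    - [[24, 0, 0], [0, 0, 0], 60]
    - [[32, 0, 0], [0, 0, 0], 60]
    - [[40, 0, 0], [0, 0, 0], 60]

```text
time_s: 5.1
eef_pos: [0.5779, 0.18, 0.0075]
eef_rot: [180.0, 0.0, -180.0]
contact_force: [4.7, 0.3, 3.2]
gripper_width: 0.0508
```

```bash
cat >> h.py <<'E'
def tray(c):
    P=cloud(c)
    m=(P[...,2]>.021)&(P[...,2]<.034)&(P[...,0]>.36)&(P[...,0]<.7)&(P[...,1]>.02)&(P[...,1]<.5)
    n,l,st,ce=cv2.connectedComponentsWithStats(m.astype(np.uint8))
    k=np.argmax(st[1:,4])+1
    Q=P[l==k]; print(c,len(Q),cv2.minAreaRect((Q[:,:2]*1000).astype(np.float32)),Q[:,2].mean().round(4),Q.min(0),Q.max(0))
E
python3 - <<'E'
from h import *
o=ctrl.observe(); print(o['time_s'],o['eef_pos'],o['contact_force'])
snap('wrist','w2'); snap('side','s2'); snap('scene','c2')
tray('s2');tray('c2');tray('w2')
E
```

```text
5.1 [0.57785223 0.18002525 0.00752474] [4.71120261 0.30250807 3.16353985]
s2 496 ((511.08782958984375, 168.00662231445312), (218.87901306152344, 147.1604766845703), 89.8763198852539) 0.0268 [0.4373032  0.05849621 0.02102491] [0.58461143 0.27757368 0.0339943 ]
c2 311 ((496.8780822753906, 114.79515075683594), (125.13756561279297, 157.93490600585938), 75.32317352294922) 0.0277 [0.43130231 0.06354253 0.02111672] [0.58833786 0.19457837 0.03389249]
w2 21316 ((556.1544799804688, 184.53958129882812), (88.4500503540039, 211.38229370117188), 22.17449951171875) 0.0273 [0.4756403  0.07225238 0.02100157] [0.58964638 0.27594155 0.03399944]
```

View pics/s2.png

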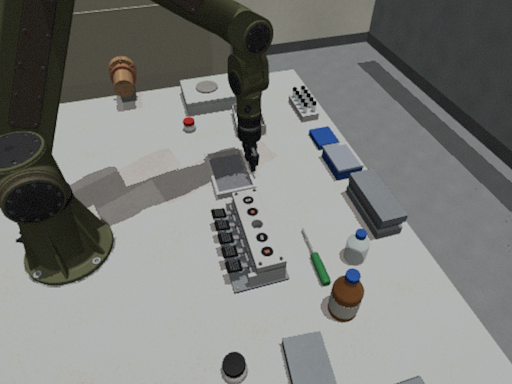

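View pics/w2.png

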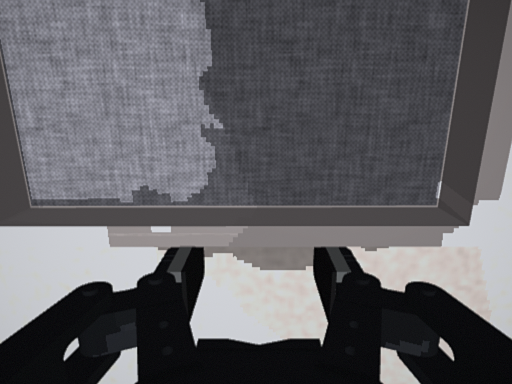

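carry_out:
  plan:
    - [[8, 0, 0], [0, 0, 0], 60]
    - [[16, 0, 0], [0, 0, 0], 60]
    - [[22, 0, 0], [0, 0, 0], 60]
    - [[26, 0, 0], [0, 0, 0], 60]
    - [[27, 0, 0], [0, 0, 0], 60]

```text
time_s: 5.88
eef_pos: [0.5504, 0.1799, 0.0071]
eef_rot: [-180.0, -0.0, -180.0]
contact_force: [0.3, 0.6, -0.7]
gripper_width: 0.0511
```

carry_out:
  plan:
    - [[0, 0, 0], [0, 0, 0], 60]
    - [[-15, 0, 0], [0, 0, 0], 60]
    - [[-30, 0, 0], [0, 0, 0], 60]
    - [[-30, 0, -60], [0, 0, 0], 30]
    - [[-30, 0, -120], [0, 0, 0], 0]

```text
time_s: 6.5
eef_pos: [0.5817, 0.1797, 0.1279]
eef_rot: [-180.0, -0.1, 180.0]
contact_force: [1.3, 0.4, 0.1]
gripper_width: 0.0154
```

carry_out:
  plan:
    - [[60, -60, -60], [0, 0, 10], 0]
    - [[70, -120, -60], [0, 0, 20], 0]
    - [[80, -180, -60], [0, 0, 30], 0]
    - [[100, -210, -60], [0, 0, 40], 0]
    - [[100, -210, -60], [0, 0, 50], 0]

```text
time_s: 7.12
eef_pos: [0.4805, -0.0337, 0.1881]
eef_rot: [-180.0, 0.1, 129.3]
contact_force: [0.9, 1.2, -0.0]
gripper_width: 0.0
```

carry_out:
  plan:
    - [[0, 0, 0], [0, 0, 10], 0]
    - [[0, 0, 0], [0, 0, 20], 0]
    - [[0, 0, 0], [0, 0, 30], 0]
    - [[0, 0, 0], [0, 0, 40], 0]
    - [[0, 0, 0], [0, 0, 40], 0]

```text
time_s: 7.75
eef_pos: [0.482, -0.0304, 0.1876]
eef_rot: [180.0, 0.0, 90.1]
contact_force: [0.1, -0.6, 0.8]
gripper_width: -0.0001
```

```bash
python3 - <<'E'
from h import *
o=ctrl.observe(); print(o['time_s'],o['joint_pos'],o['eef_pos'],o['eef_rot'],o['contact_force'])
snap('wrist','w3'); snap('side','s3'); snap('scene','c3')
tray('s3');tray('c3')
E
```

```text
7.75 [-3.60230740e+00  6.75295060e+00 -2.26074748e+01  6.06039364e+01
 -2.36613087e-03  8.63136753e+01] [ 0.48201201 -0.03035881  0.1876441 ] [1.79964588e+02 4.65255892e-03 9.00840151e+01] [ 0.05468044 -0.59830644  0.75013019]
s3 337 ((476.3368225097656, 167.83450317382812), (216.44203186035156, 130.03175354003906), 89.87665557861328) 0.0266 [0.41114416 0.05955197 0.02101978] [0.54128192 0.27613171 0.03152033]
c3 582 ((473.5548095703125, 170.12112426757812), (212.87173461914062, 137.6063232421875), 89.8116683959961) 0.0277 [0.40486293 0.06357362 0.02101629] [0.54263277 0.27677355 0.03342627]
```

View pics/w3.png

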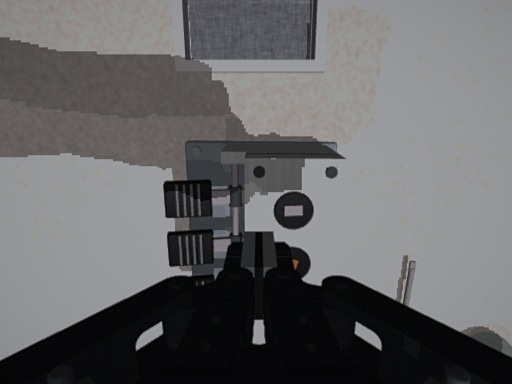

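View pics/s3.png

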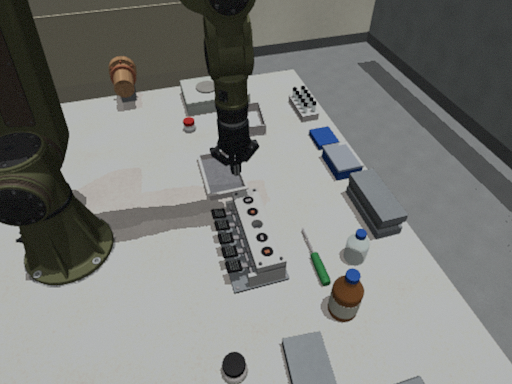

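```bash
python3 - <<'E'
from h import *
P=cloud('w3')
for n,(u,v) in dict(pad4=(188,199),pad3=(190,247),m4=(293,200)).items():
    print(n,np.nanmedian(P[v-4:v+5,u-8:u+9].reshape(-1,3),0))
# pads from initial wrist/side views
z=lambda c:cloud(c)
for c in['w3','wrist0','s3']:
    P=z(c); m=(P[...,2]>.057)&(P[...,2]<.075)&(P[...,0]>.38)&(P[...,0]<.45)&(P[...,1]>-.28)&(P[...,1]<0.02)
    m=cv2.erode(m.astype(np.uint8),np.ones((2,2)))
    n,l,st,ce=cv2.connectedComponentsWithStats(m)
    for k in range(1,n):
        if st[k,4]>20:
            Q=P[l==k]; print(c,len(Q),Q.min(0).round(3),Q.max(0).round(3),((Q.min(0)+Q.max(0))/2).round(3))
# mounts: dark circle centers in wrist0 and w3 
for c in['wrist0','w3']:
    im=cv2.imread('pics/'+c+'.png',0);P=z(c)
    m=((im<45)&(np.abs(P[...,2]-.09)<.008)&(P[...,0]>.475)&(P[...,0]<.545)&(P[...,1]>-.26)&(P[...,1]<0))
    n,l,st,ce=cv2.connectedComponentsWithStats(m.astype(np.uint8))
    for k in range(1,n):
        if st[k,4]>100:
            Q=P[l==k]; print(c,'m',len(Q),((Q.min(0)+Q.max(0))/2).round(4),np.ptp(Q,0).round(4))
E
```

```text
pad4 [ 0.42266298 -0.04231351  0.06549702]
pad3 [ 0.42204694 -0.08657685  0.06589732]
m4 [ 0.5090867  -0.03542039  0.09037733]
w3 1637 [ 0.403 -0.059  0.057] [ 0.443 -0.026  0.07 ] [ 0.423 -0.043  0.063]
w3 1496 [ 0.403 -0.104  0.059] [ 0.442 -0.072  0.071] [ 0.423 -0.088  0.065]
w3 131 [ 0.423 -0.125  0.059] [ 0.442 -0.118  0.066] [ 0.432 -0.122  0.062]
wrist0 1279 [ 0.404 -0.059  0.057] [ 0.442 -0.027  0.07 ] [ 0.423 -0.043  0.063]
wrist0 1157 [ 0.404 -0.105  0.057] [ 0.443 -0.072  0.07 ] [ 0.423 -0.088  0.064]
wrist0 169 [ 0.403 -0.129  0.06 ] [ 0.427 -0.118  0.07 ] [ 0.415 -0.123  0.065]
s3 107 [ 0.405 -0.062  0.057] [ 0.442 -0.032  0.069] [ 0.424 -0.047  0.063]
s3 120 [ 0.405 -0.108  0.057] [ 0.441 -0.078  0.07 ] [ 0.423 -0.093  0.063]
s3 129 [ 0.404 -0.153  0.057] [ 0.441 -0.124  0.07 ] [ 0.423 -0.138  0.063]
s3 145 [ 0.404 -0.199  0.058] [ 0.442 -0.169  0.07 ] [ 0.423 -0.184  0.064]
s3 150 [ 0.403 -0.245  0.057] [ 0.441 -0.215  0.07 ] [ 0.422 -0.23   0.064]
wrist0 m 143 [ 0.5099 -0.0025  0.0861] [0.0694 0.0012 0.0081]
wrist0 m 612 [ 0.5089 -0.0443  0.0883] [0.0302 0.0304 0.0081]
wrist0 m 350 [ 0.5145 -0.0902  0.0888] [0.0187 0.0312 0.0079]
wrist0 m 167 [ 0.507  -0.1431  0.0865] [0.0277 0.0175 0.0089]
wrist0 m 209 [ 0.5105 -0.1765  0.0907] [0.0253 0.0185 0.0037]
w3 m 873 [ 0.5104 -0.044   0.0876] [0.0301 0.0308 0.0101]
w3 m 331 [ 0.5168 -0.0883  0.0878] [0.0163 0.0264 0.0086]
```

carry_out:
  plan:
    - [[-13, -60, 0], [0, 0, 0], 0]
    - [[-13, -66, 30], [0, 0, 0], 0]
    - [[-13, -66, 80], [0, 0, 0], 0]
    - [[-13, -66, 105], [0, 0, 0], 0]
    - [[-13, -66, 112], [0, 0, 0], 0]

```text
time_s: 8.52
eef_pos: [0.4138, -0.0429, 0.0741]
eef_rot: [-179.8, -0.0, 90.1]
contact_force: [0.9, 0.9, -0.1]
gripper_width: 0.0004
```

carry_out:
  plan:
    - [[0, 0, 5], [0, 0, 0], 0]
    - [[0, 0, 10], [0, 0, 0], 0]
    - [[0, 0, 15], [0, 0, 0], 0]
    - [[0, 0, 18], [0, 0, 0], 0]

```text
time_s: 9.02
eef_pos: [0.4149, -0.0431, 0.0573]
eef_rot: [-180.0, 0.0, 90.0]
contact_force: [-3.0, -0.8, 3.4]
gripper_width: -0.0004
```

```bash
python3 - <<'E'
from h import *
o=ctrl.observe(); print(o['time_s'],o['eef_pos'],o['eef_rot'],o['contact_force'])
snap('wrist','w4'); snap('side','s4')
E
```

```text
9.025 [ 0.41486201 -0.04305723  0.05733784] [-1.79993318e+02  1.12953032e-02  9.00049472e+01] [-2.99127195 -0.76595539  3.43161874]
```

View pics/w4.png

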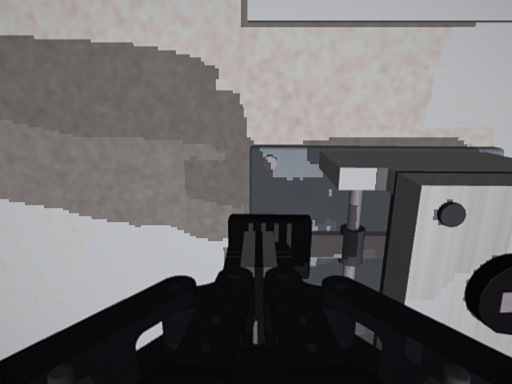

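View pics/s4.png

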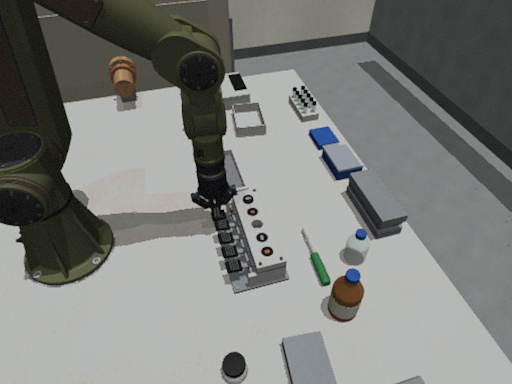

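```bash
python3 - <<'E'
from h import *
P=cloud('w4')
for u,v in [(330,285),(345,295),(365,305),(390,325),(420,345),(450,370),(480,380)]: print(u,v,P[v,u].round(3))
P=cloud('s4')
m=(P[...,2]>.1)&(P[...,0]>.44)&(P[...,0]<.5)&(P[...,1]>-.1)&(P[...,1]<0.0)
print(m.sum()); Q=P[m]; Q=Q[np.argsort(Q[:,2])][:12]; print(Q.round(3))
E
```

```text
330 285 [ 0.438 -0.03   0.109]
345 295 [ 0.441 -0.03   0.115]
365 305 [ 0.446 -0.03   0.12 ]
390 325 [ 0.449 -0.03   0.129]
420 345 [ 0.454 -0.031  0.134]
450 370 [ 0.457 -0.031  0.142]
480 380 [ 0.463 -0.031  0.144]
1258
[[ 0.441 -0.055  0.102]
 [ 0.447 -0.055  0.105]
 [ 0.449 -0.034  0.107]
 [ 0.444 -0.056  0.107]
 [ 0.441 -0.058  0.109]
 [ 0.447 -0.056  0.11 ]
 [ 0.442 -0.055  0.11 ]
 [ 0.451 -0.054  0.11 ]
 [ 0.445 -0.056  0.111]
 [ 0.441 -0.036  0.111]
 [ 0.45  -0.034  0.111]
 [ 0.446 -0.037  0.111]]
```

Plenty of clearance. Continue pressing in small steps until the stop.

carry_out:
  plan:
    - [[0, 0, 3], [0, 0, 0], 0]
    - [[0, 0, 6], [0, 0, 0], 0]
    - [[0, 0, 9], [0, 0, 0], 0]
    - [[0, 0, 9], [0, 0, 0], 0]

```text
time_s: 9.62
eef_pos: [0.4151, -0.043, 0.0498]
eef_rot: [180.0, 0.0, 90.0]
contact_force: [-10.1, -0.0, 26.9]
gripper_width: -0.0001
```

carry_out:
  plan:
    - [[0, 0, 1], [0, 0, 0], 0]
    - [[0, 0, 2], [0, 0, 0], 0]
    - [[0, 0, 2], [0, 0, 0], 0]

```text
time_s: 10.0
eef_pos: [0.4154, -0.0431, 0.0492]
eef_rot: [179.9, 0.0, 90.0]
contact_force: [-15.1, 1.6, 46.6]
gripper_width: -0.0001
```

carry_out:
  plan:
    - [[0, 0, -28], [0, 0, 0], 0]
    - [[-46, 0, -28], [0, 0, 0], 0]
    - [[-46, 0, -20], [0, 0, 0], 0]
    - [[-46, 0, -14], [0, 0, 0], 0]
    - [[-46, 0, -8], [0, 0, 0], 0]

```text
time_s: 10.62
eef_pos: [0.4145, -0.0888, 0.0536]
eef_rot: [-179.9, 0.0, 90.0]
contact_force: [-2.4, -3.4, 4.0]
gripper_width: 0.0006
```

carry_out:
  plan:
    - [[0, 0, 3], [0, 0, 0], 0]
    - [[0, 0, 6], [0, 0, 0], 0]
    - [[0, 0, 7], [0, 0, 0], 0]
    - [[0, 0, 7], [0, 0, 0], 0]

```text
time_s: 11.12
eef_pos: [0.4149, -0.0887, 0.0495]
eef_rot: [180.0, 0.0, 90.0]
contact_force: [-11.8, 0.1, 36.5]
gripper_width: -0.0001
```

carry_out:
  plan:
    - [[0, 0, -28], [0, 0, 0], 0]
    - [[-46, 0, -28], [0, 0, 0], 0]
    - [[-92, 0, -28], [0, 0, 0], 0]
    - [[-92, 0, -19], [0, 0, 0], 0]
    - [[-92, 0, -10], [0, 0, 0], 0]

```text
time_s: 11.75
eef_pos: [0.4148, -0.1807, 0.0566]
eef_rot: [-180.0, 0.0, 90.0]
contact_force: [-2.3, -2.2, 4.4]
gripper_width: 0.0001
```

carry_out:
  plan:
    - [[0, 0, 4], [0, 0, 0], 0]
    - [[0, 0, 7], [0, 0, 0], 0]
    - [[0, 0, 10], [0, 0, 0], 0]
    - [[0, 0, 10], [0, 0, 0], 0]

```text
time_s: 12.25
eef_pos: [0.4147, -0.1803, 0.0496]
eef_rot: [-180.0, 0.0, 90.1]
contact_force: [-12.4, 1.7, 34.3]
gripper_width: 0.0003
```

carry_out:
  plan:
    - [[0, 0, -28], [0, 0, 0], 0]
    - [[-46, 0, -28], [0, 0, 0], 0]
    - [[-46, 0, -20], [0, 0, 0], 0]
    - [[-46, 0, -14], [0, 0, 0], 0]
    - [[-46, 0, -8], [0, 0, 0], 0]

```text
time_s: 12.88
eef_pos: [0.4141, -0.2261, 0.0545]
eef_rot: [-179.9, -0.0, 90.0]
contact_force: [-3.1, -1.5, 5.0]
gripper_width: -0.0
```

carry_out:
  plan:
    - [[0, 0, 3], [0, 0, 0], 0]
    - [[0, 0, 6], [0, 0, 0], 0]
    - [[0, 0, 8], [0, 0, 0], 0]
    - [[0, 0, 8], [0, 0, 0], 0]

```text
time_s: 13.38
eef_pos: [0.4143, -0.2263, 0.0496]
eef_rot: [-180.0, -0.0, 90.0]
contact_force: [-13.2, 3.9, 35.8]
gripper_width: 0.0002
```

carry_out:
  plan:
    - [[0, 0, -60], [0, 0, 0], 0]
    - [[60, 0, -120], [0, 0, 0], 50]
    - [[120, 0, -150], [0, 0, 0], 60]
    - [[180, 0, -150], [0, 0, 0], 60]
    - [[185, 60, -150], [0, 0, 0], 60]

```text
time_s: 14.0
eef_pos: [0.4696, -0.0396, 0.1981]
eef_rot: [-180.0, -0.1, 90.1]
contact_force: [2.3, -0.3, 1.6]
gripper_width: 0.0513
```

```bash
python3 - <<'E'
from h import *
o=ctrl.observe(); print(o['time_s'],o['eef_pos'],o['eef_rot'],o['contact_force'],o['gripper_width'])
snap('wrist','w5'); snap('side','s5'); snap('scene','c5'); tray('s5')
im=cv2.imread('pics/side0.png')
im=cv2.imread('pics/s5.png')[130:300,180:320]
cv2.imwrite('pics/s5c.png',cv2.resize(im,None,fx=3.5,fy=3.5,interpolation=2))
E
```

```text
14.0 [ 0.46959598 -0.03962393  0.19807213] [-1.79966232e+02 -1.07848428e-01  9.01480137e+01] [ 2.27176883 -0.28022438  1.6207931 ] 0.051261020109117234
s5 381 ((476.488525390625, 167.75563049316406), (215.38006591796875, 130.26658630371094), 89.99937438964844) 0.0269 [0.41135438 0.0600663  0.02124113] [0.54162179 0.27544634 0.03165934]
```

View pics/w5.png

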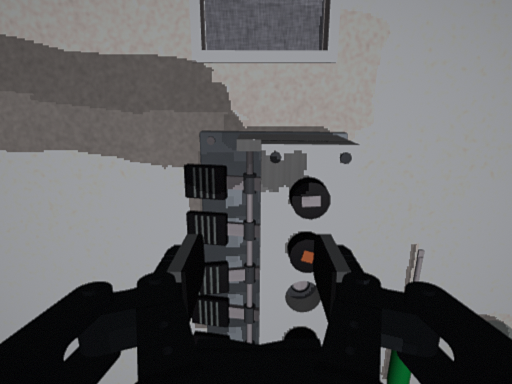

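View pics/s5c.png

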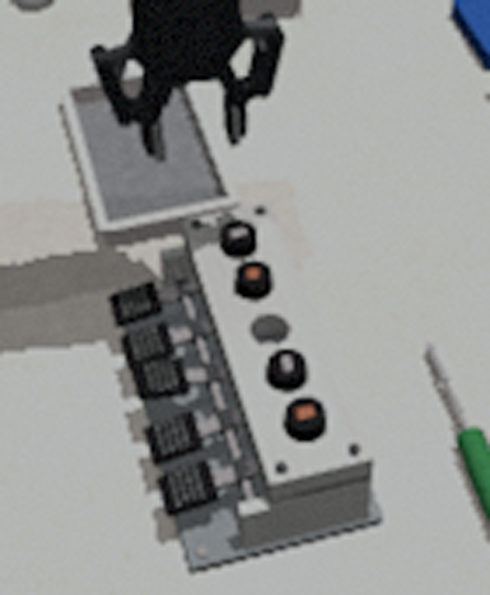

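carry_out:
  plan:
    - [[-2, 35, 0], [0, 0, 0], 55]
    - [[-2, 35, 40], [0, 0, 0], 55]
    - [[-2, 35, 70], [0, 0, 0], 55]
    - [[-2, 35, 70], [0, 0, 0], 55]
  newtons: 50

```text
time_s: 14.65
eef_pos: [0.5044, -0.0449, 0.1247]
eef_rot: [-179.7, -0.1, 90.0]
contact_force: [0.0, 0.9, -0.1]
gripper_width: 0.0468
```

```bash
python3 - <<'E'
from h import *
o=ctrl.observe(); print(o['time_s'],o['eef_pos'],o['eef_rot'],o['contact_force'],o['gripper_width'])
snap('wrist','w6')
E
```

```text
14.65 [ 0.50440334 -0.04492141  0.12470685] [-1.79665983e+02 -7.49855939e-02  8.99751154e+01] [ 0.01558391  0.89728723 -0.0762542 ] 0.046818544531267686
```

View pics/w6.png

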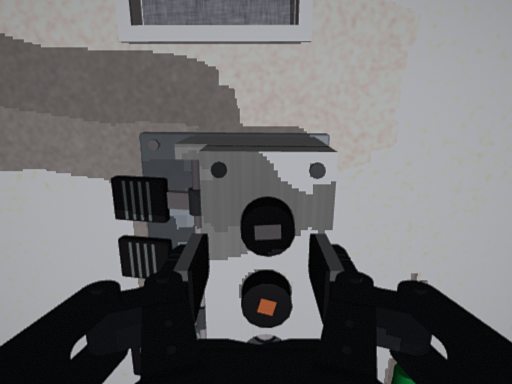

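```bash
python3 - <<'E'
from h import *
for y in(-.0435,-.0895): print(px('w6',[.5095,y,.105]))
o=ctrl.observe(); print(px('w6',o['eef_pos']))
for t in range(3):
  pass
P=cloud('w6'); m=(P[...,2]>.100)&(P[...,2]<.11)&(P[...,1]>-.075)&(P[...,1]<-.02)&(abs(P[...,0]-.51)<.022)
Q=P[m];print(m.sum(),Q.min(0),Q.max(0))
E
```

```text
[267.40766416 231.2283794 ]
[266.80457084 305.70460064]
[260.62810301 251.71480956]
2379 [ 0.49483503 -0.07498918  0.10006886] [ 0.52387095 -0.0282161   0.10795637]
```

carry_out:
  plan:
    - [[2, 5, 0], [0, 0, 0], 55]
    - [[2, 5, 15], [0, 0, 0], 55]
    - [[2, 5, 28], [0, 0, 0], 55]
    - [[2, 5, 33], [0, 0, 0], 55]
    - [[2, 5, 33], [0, 0, 0], 55]
  newtons: 50

```text
time_s: 15.32
eef_pos: [0.5117, -0.0431, 0.0935]
eef_rot: [-179.9, -0.0, 90.0]
contact_force: [0.5, -0.2, 0.9]
gripper_width: 0.047
```

carry_out:
  plan:
    - [[0, 0, 0], [0, 0, 0], 10]
    - [[0, 0, 0], [0, 0, 0], 10]
    - [[0, 0, 0], [0, 0, 0], 10]
    - [[0, 0, 0], [0, 0, 0], 10]
    - [[0, 0, 0], [0, 0, 0], 10]
  newtons: 50

```text
time_s: 15.95
eef_pos: [0.51, -0.0431, 0.0939]
eef_rot: [-179.8, 0.0, 90.0]
contact_force: [-6.2, 0.2, 3.6]
gripper_width: 0.0275
```

```bash
python3 - <<'E'
from h import *
o=ctrl.observe(); print(o['time_s'],o['eef_pos'],o['eef_rot'],o['contact_force'],o['gripper_width'])
snap('wrist','w7')
E
```

```text
15.95 [ 0.50995191 -0.04312295  0.09392675] [-1.79762863e+02  3.92043060e-03  8.99905608e+01] [-6.23891991  0.21773838  3.57153062] 0.027509190826605866
```

View pics/w7.png

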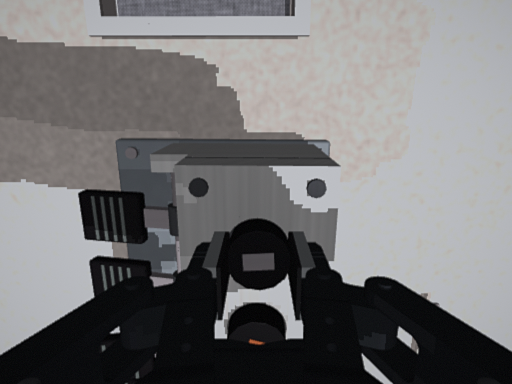

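```bash
python3 - <<'E'
from h import *
for y in (-.0331,-.0431): print(px('w7',[.51,y,.105]))
im=cv2.imread('pics/w7.png')[190:350,170:350]; cv2.imwrite('pics/w7c.png',cv2.resize(im,None,fx=4,fy=3.7,interpolation=2))
E
```

```text
[257.53259544 240.18693035]
[257.53987328 260.82759588]
```

View pics/w7c.png

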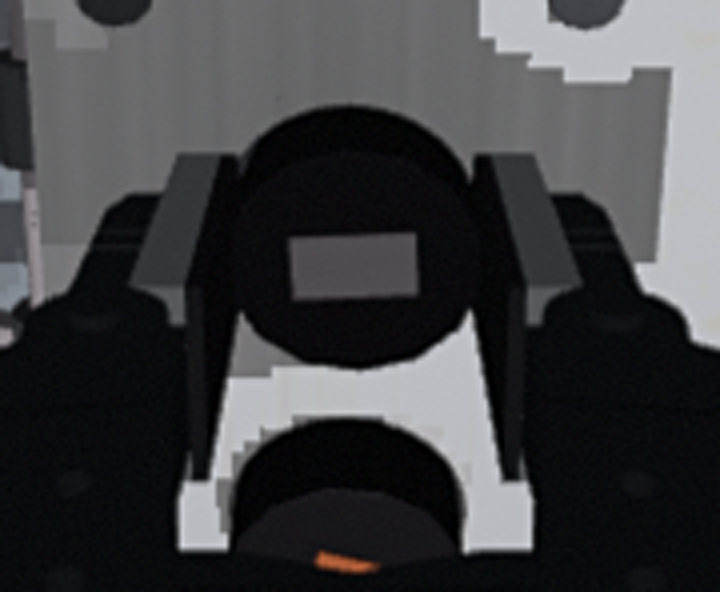

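carry_out:
  plan:
    - [[0, 0, -10], [0, 0, 0], 10]
    - [[0, 0, -30], [0, 0, 0], 10]
    - [[50, -12, -30], [0, 0, 0], 10]
    - [[100, -24, -30], [0, 0, 0], 10]
    - [[148, -35, -30], [0, 0, 0], 10]

```text
time_s: 16.62
eef_pos: [0.4783, 0.1065, 0.1256]
eef_rot: [179.8, -0.1, 90.0]
contact_force: [1.3, 0.1, -0.6]
gripper_width: 0.0278
```

```bash
python3 - <<'E'
from h import *
o=ctrl.observe(); print(o['time_s'],o['eef_pos'],o['eef_rot'],o['contact_force'],o['gripper_width'])
snap('wrist','w8');snap('side','s8');tray('s8')
E
```

```text
16.625 [0.47833533 0.10654286 0.12556869] [ 1.79822624e+02 -5.18610782e-02  8.99649813e+01] [ 1.25005334  0.06750066 -0.63370289] 0.02779267114469174
s8 407 ((476.4542541503906, 167.5281524658203), (217.9093780517578, 130.85336303710938), 89.50122833251953) 0.0267 [0.4113207  0.05846534 0.02108313] [0.54246173 0.2766997  0.03263218]
```

View pics/w8.png

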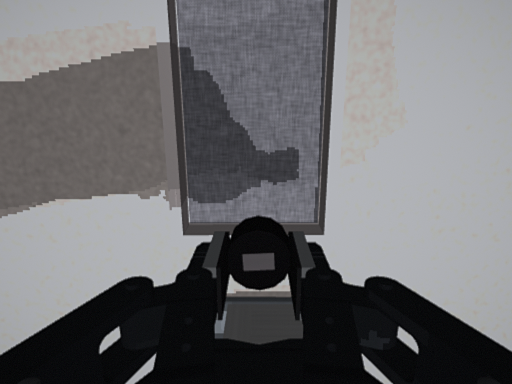

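View pics/s8.png

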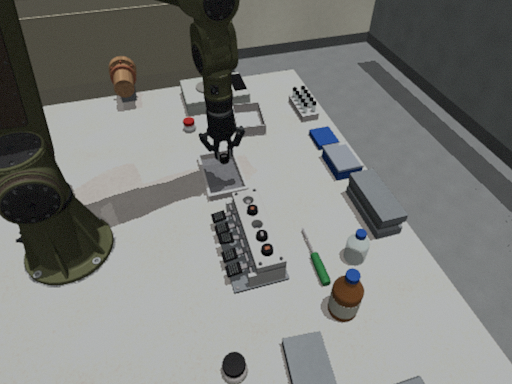

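carry_out:
  plan:
    - [[0, 0, 0], [0, 0, 0], 10]
    - [[0, 0, 50], [0, 0, 0], 10]
    - [[0, 0, 90], [0, 0, 0], 10]
    - [[0, 0, 105], [0, 0, 0], 10]
    - [[0, 0, 110], [0, 0, 0], 10]

```text
time_s: 17.35
eef_pos: [0.4777, 0.1041, 0.014]
eef_rot: [-180.0, 0.0, 89.9]
contact_force: [-0.6, -0.1, -0.8]
gripper_width: 0.0275
```

```bash
python3 - <<'E'
from h import *
o=ctrl.observe(); print(o['time_s'],o['eef_pos'],o['eef_rot'],o['contact_force'],o['gripper_width'])
snap('wrist','w9')
E
```

```text
17.35 [0.47771473 0.10407015 0.01402477] [-1.79976770e+02  1.55434669e-02  8.99188198e+01] [-0.5625231  -0.13374423 -0.78751652] 0.02745857831454361
```

View pics/w9.png

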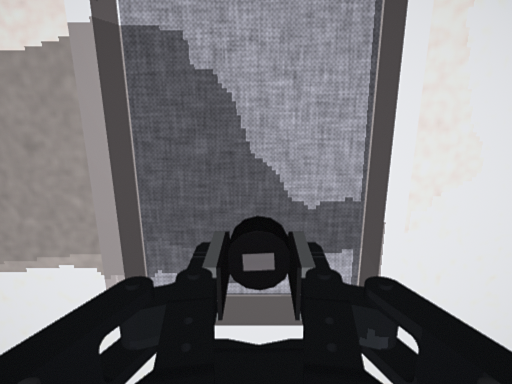

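carry_out:
  plan:
    - [[0, 0, 1], [0, 0, 0], 10]
    - [[0, 0, 1], [0, 0, 0], 50]
    - [[0, 0, 1], [0, 0, 0], 50]
    - [[0, 0, 1], [0, 0, 0], 50]
    - [[0, 0, -10], [0, 0, 0], 50]

```text
time_s: 18.02
eef_pos: [0.4766, 0.1048, 0.024]
eef_rot: [-179.9, 0.0, 90.0]
contact_force: [-0.1, -0.1, 0.5]
gripper_width: 0.0428
```

carry_out:
  plan:
    - [[0, 0, -60], [0, 0, 0], 55]
    - [[0, 0, -110], [0, 0, 0], 55]
    - [[-60, 10, -110], [0, 0, 0], 55]
    - [[-120, 20, -110], [0, 0, 0], 55]
    - [[-180, 32, -110], [0, 0, 0], 55]

```text
time_s: 18.65
eef_pos: [0.5098, -0.0767, 0.1354]
eef_rot: [179.9, 0.0, 90.1]
contact_force: [1.0, 0.5, 0.2]
gripper_width: 0.0468
```

```bash
python3 - <<'E'
from h import *
o=ctrl.observe(); print(o['time_s'],o['eef_pos'],o['eef_rot'],o['contact_force'],o['gripper_width'])
snap('wrist','w10');snap('side','s10');tray('s10')
P=cloud('w10'); m=(P[...,2]>.100)&(P[...,2]<.111)&(P[...,1]>-.12)&(P[...,1]<-.06)&(abs(P[...,0]-.51)<.022)
Q=P[m];print(m.sum(),Q.min(0),Q.max(0))
E
```

```text
18.65 [ 0.50982596 -0.07666895  0.13544411] [1.79904236e+02 8.58414291e-03 9.00545598e+01] [0.9731303  0.45373841 0.21038568] 0.04678911322221027
s10 328 ((475.5840759277344, 168.28883361816406), (216.47096252441406, 129.634033203125), 89.36825561523438) 0.0267 [0.4113619  0.06057144 0.02108858] [0.54138963 0.27718184 0.03207542]
1995 [ 0.49443614 -0.1040827   0.10001316] [ 0.52402584 -0.07414704  0.10738681]
```

View pics/w10.png

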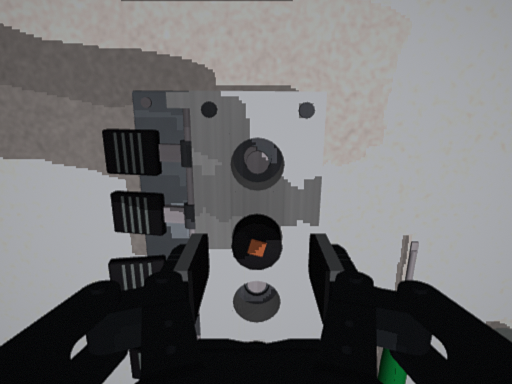

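View pics/s10.png

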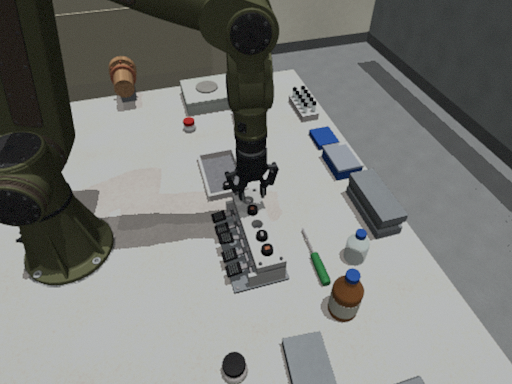

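carry_out:
  plan:
    - [[-13, 0, 0], [0, 0, 0], 55]
    - [[-13, 0, 15], [0, 0, 0], 55]
    - [[-13, 0, 30], [0, 0, 0], 55]
    - [[-13, 0, 40], [0, 0, 0], 55]
    - [[-13, 0, 41], [0, 0, 0], 55]

```text
time_s: 19.38
eef_pos: [0.5084, -0.0873, 0.0918]
eef_rot: [-179.9, -0.0, 90.1]
contact_force: [0.2, -0.1, 0.4]
gripper_width: 0.047
```

carry_out:
  plan:
    - [[0, 0, 0], [0, 0, 0], 10]
    - [[0, 0, 0], [0, 0, 0], 10]
    - [[0, 0, 0], [0, 0, 0], 10]
    - [[0, 0, 0], [0, 0, 0], 10]
    - [[0, 0, -10], [0, 0, 0], 10]

```text
time_s: 20.0
eef_pos: [0.5088, -0.0881, 0.103]
eef_rot: [-179.9, -0.0, 90.0]
contact_force: [0.2, 0.1, -0.1]
gripper_width: 0.0276
```

```bash
python3 - <<'E'
from h import *
o=ctrl.observe(); print(o['time_s'],o['eef_pos'],o['eef_rot'],o['contact_force'],o['gripper_width'])
snap('wrist','w11')
E
```

```text
20.0 [ 0.50884683 -0.08811935  0.10302067] [-1.79932044e+02 -2.48283105e-03  8.99947673e+01] [ 0.18705674  0.08982958 -0.08347064] 0.027616998855866
```

View pics/w11.png

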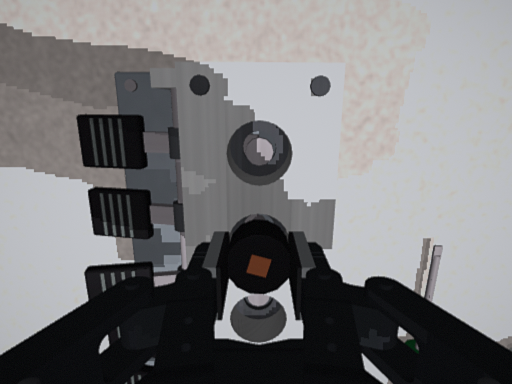

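carry_out:
  plan:
    - [[0, 0, -25], [0, 0, 0], 10]
    - [[60, -10, -25], [0, 0, 0], 10]
    - [[120, -20, -25], [0, 0, 0], 10]
    - [[180, -30, -25], [0, 0, 0], 10]
    - [[235, -33, -25], [0, 0, 0], 10]

```text
time_s: 20.68
eef_pos: [0.4762, 0.1488, 0.129]
eef_rot: [179.9, -0.0, 90.0]
contact_force: [0.9, -0.4, -0.9]
gripper_width: 0.0278
```

```bash
python3 - <<'E'
from h import *
o=ctrl.observe(); print(o['time_s'],o['eef_pos'],o['eef_rot'],o['contact_force'],o['gripper_width'])
snap('wrist','w12');snap('side','s12');tray('s12')
E
```

```text
20.675 [0.47616639 0.14878328 0.1289999 ] [ 1.79920134e+02 -1.71548904e-02  9.00069513e+01] [ 0.86839964 -0.3727589  -0.93871344] 0.0277949530822377
s12 441 ((476.44866943359375, 168.0178680419922), (130.42037963867188, 216.54747009277344), 0.1212768480181694) 0.0268 [0.41126026 0.05967464 0.0210341 ] [0.54177813 0.27624737 0.03182189]
```

View pics/w12.png

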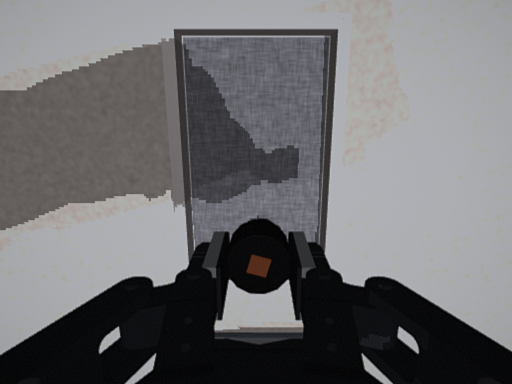

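View pics/s12.png

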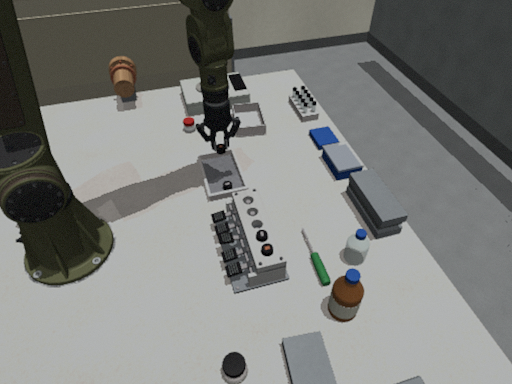

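carry_out:
  plan:
    - [[-1, 0, 20], [0, 0, 0], 10]
    - [[-1, 0, 60], [0, 0, 0], 10]
    - [[-1, 0, 95], [0, 0, 0], 10]
    - [[-1, 0, 110], [0, 0, 0], 10]
    - [[-1, 0, 114], [0, 0, 0], 10]

```text
time_s: 21.4
eef_pos: [0.4763, 0.1454, 0.0139]
eef_rot: [-180.0, 0.0, 90.0]
contact_force: [-0.5, -0.3, -0.2]
gripper_width: 0.0274
```

carry_out:
  plan:
    - [[0, 0, 1], [0, 0, 0], 10]
    - [[0, 0, 1], [0, 0, 0], 50]
    - [[0, 0, 1], [0, 0, 0], 50]
    - [[0, 0, 1], [0, 0, 0], 50]
    - [[0, 0, -10], [0, 0, 0], 50]

```text
time_s: 22.02
eef_pos: [0.4757, 0.1457, 0.0241]
eef_rot: [-179.9, 0.0, 90.0]
contact_force: [-0.6, -0.4, 0.3]
gripper_width: 0.0429
```

carry_out:
  plan:
    - [[0, 0, -60], [0, 0, 0], 55]
    - [[-10, 0, -115], [0, 0, 0], 55]
    - [[-70, 10, -115], [0, 0, 0], 55]
    - [[-130, 20, -115], [0, 0, 0], 55]
    - [[-190, 32, -115], [0, 0, 0], 55]

```text
time_s: 22.65
eef_pos: [0.5088, -0.0457, 0.1405]
eef_rot: [179.9, 0.0, 90.0]
contact_force: [1.5, 0.7, -0.5]
gripper_width: 0.0471
```

carry_out:
  plan:
    - [[-60, 0, 0], [0, 0, 0], 55]
    - [[-120, 0, 0], [0, 0, 0], 55]
    - [[-138, 0, 0], [0, 0, 0], 55]
    - [[-138, 0, 0], [0, 0, 0], 55]

```text
time_s: 23.15
eef_pos: [0.5083, -0.1828, 0.1396]
eef_rot: [180.0, -0.0, 89.9]
contact_force: [-0.4, 1.1, -1.1]
gripper_width: 0.0472
```

```bash
python3 - <<'E'
from h import *
o=ctrl.observe(); print(o['time_s'],o['eef_pos'],o['eef_rot'],o['contact_force'],o['gripper_width'])
snap('wrist','w13');snap('side','s13');tray('s13')
P=cloud('w13'); m=(P[...,2]>.100)&(P[...,2]<.111)&(P[...,1]>-.205)&(P[...,1]<-.155)&(abs(P[...,0]-.51)<.022)
Q=P[m];print(m.sum(),Q.min(0),Q.max(0))
E
```

```text
23.15 [ 0.50833757 -0.18280928  0.13956003] [ 1.79979355e+02 -1.98559999e-02  8.98801295e+01] [-0.44240643  1.06997795 -1.09195283] 0.047173819226757924
s13 451 ((476.4962158203125, 166.78521728515625), (130.18650817871094, 219.1475830078125), 0.037465471774339676) 0.0267 [0.41135162 0.05720239 0.0210473 ] [0.54154828 0.2763806  0.03235278]
1995 [ 0.4939344  -0.19619536  0.10001186] [ 0.52349937 -0.16626621  0.10733782]
```

View pics/w13.png

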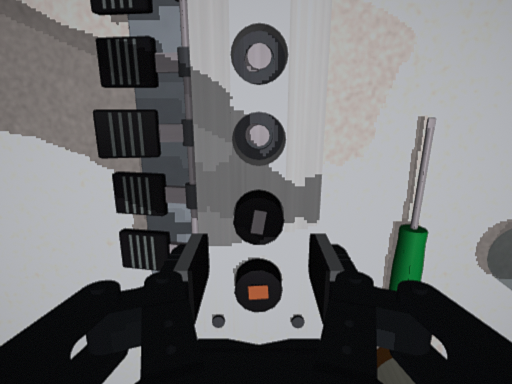

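View pics/s13.png

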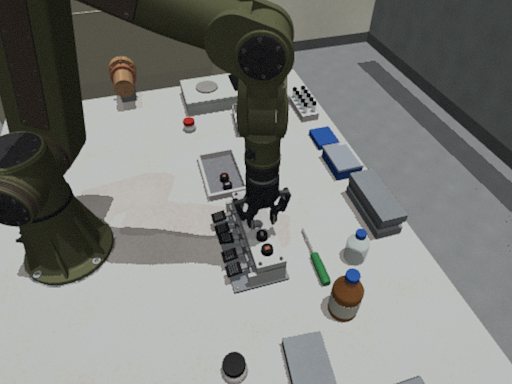

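carry_out:
  plan:
    - [[1, 0, 10], [0, 0, 0], 55]
    - [[1, 0, 25], [0, 0, 0], 55]
    - [[1, 0, 38], [0, 0, 0], 55]
    - [[1, 0, 46], [0, 0, 0], 55]
    - [[1, 0, 46], [0, 0, 0], 55]

```text
time_s: 23.88
eef_pos: [0.5077, -0.1808, 0.0921]
eef_rot: [-179.9, -0.0, 90.0]
contact_force: [0.1, -0.8, 1.1]
gripper_width: 0.0471
```

carry_out:
  plan:
    - [[0, 0, 0], [0, 0, 0], 10]
    - [[0, 0, 0], [0, 0, 0], 10]
    - [[0, 0, 0], [0, 0, 0], 10]
    - [[0, 0, 0], [0, 0, 0], 10]
    - [[0, 0, -10], [0, 0, 0], 10]

```text
time_s: 24.5
eef_pos: [0.5076, -0.1809, 0.1029]
eef_rot: [-179.9, -0.0, 90.0]
contact_force: [-0.7, -0.0, -0.4]
gripper_width: 0.0277
```

```bash
python3 - <<'E'
from h import *
o=ctrl.observe(); print(o['time_s'],o['eef_pos'],o['eef_rot'],o['contact_force'],o['gripper_width'])
snap('wrist','w14')
E
```

```text
24.5 [ 0.50764187 -0.1808575   0.10286989] [-1.79909633e+02 -3.24883636e-02  8.99989436e+01] [-0.67656945 -0.03932348 -0.36143431] 0.027686013290304987
```

View pics/w14.png

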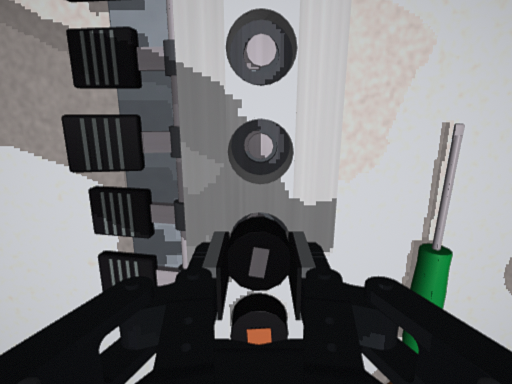

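carry_out:
  plan:
    - [[10, 0, -25], [0, 0, 0], 10]
    - [[70, -8, -25], [0, 0, 0], 10]
    - [[130, -16, -25], [0, 0, 0], 10]
    - [[190, -24, -25], [0, 0, 0], 10]
    - [[250, -32, -25], [0, 0, 0], 10]

```text
time_s: 25.18
eef_pos: [0.4763, 0.0707, 0.1288]
eef_rot: [179.9, -0.0, 90.0]
contact_force: [1.0, 1.0, -0.1]
gripper_width: 0.0275
```

carry_out:
  plan:
    - [[50, 0, 0], [0, 0, 0], 10]
    - [[100, 0, 0], [0, 0, 0], 10]
    - [[120, 0, 0], [0, 0, 0], 10]
    - [[120, 0, 0], [0, 0, 0], 10]

```text
time_s: 25.68
eef_pos: [0.4764, 0.1897, 0.1283]
eef_rot: [180.0, 0.0, 90.1]
contact_force: [-0.1, 0.1, -0.0]
gripper_width: 0.0276
```

```bash
python3 - <<'E'
from h import *
o=ctrl.observe(); print(o['time_s'],o['eef_pos'],o['eef_rot'],o['contact_force'],o['gripper_width'])
snap('wrist','w15');snap('side','s15');tray('s15')
E
```

```text
25.675 [0.47642137 0.18967901 0.12832132] [1.79986596e+02 1.65577048e-02 9.01206186e+01] [-0.08687325  0.12503143 -0.03665498] 0.027588221061906032
s15 476 ((476.4288330078125, 168.4207763671875), (217.71435546875, 131.00660705566406), 89.56562042236328) 0.0266 [0.41142254 0.05934573 0.02119996] [0.54232287 0.27746549 0.03290514]
```

View pics/w15.png

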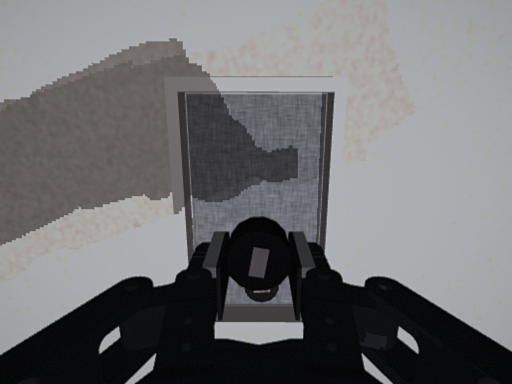

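View pics/s15.png

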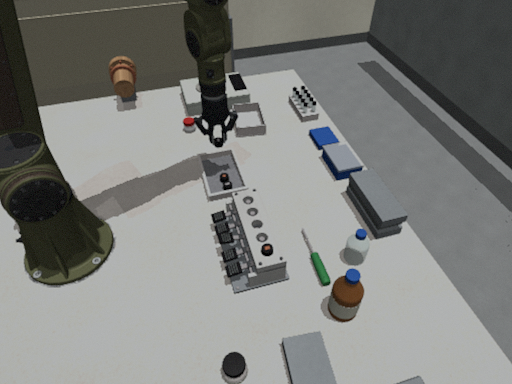

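carry_out:
  plan:
    - [[0, 0, 30], [0, 0, 0], 10]
    - [[0, 0, 70], [0, 0, 0], 10]
    - [[0, 0, 98], [0, 0, 0], 10]
    - [[0, 0, 110], [0, 0, 0], 10]
    - [[0, 0, 114], [0, 0, 0], 10]

```text
time_s: 26.4
eef_pos: [0.4764, 0.1879, 0.014]
eef_rot: [-180.0, 0.0, 89.9]
contact_force: [-0.1, -0.3, -1.0]
gripper_width: 0.0278
```

carry_out:
  plan:
    - [[0, 0, 1], [0, 0, 0], 10]
    - [[0, 0, 1], [0, 0, 0], 50]
    - [[0, 0, 1], [0, 0, 0], 50]
    - [[0, 0, 1], [0, 0, 0], 50]
    - [[0, 0, -10], [0, 0, 0], 50]

```text
time_s: 27.02
eef_pos: [0.4757, 0.1887, 0.024]
eef_rot: [-179.9, 0.0, 90.0]
contact_force: [0.3, 0.6, 0.7]
gripper_width: 0.0425
```

carry_out:
  plan:
    - [[0, 0, -60], [0, 0, 0], 55]
    - [[-20, 0, -115], [0, 0, 0], 55]
    - [[-80, 10, -115], [0, 0, 0], 55]
    - [[-140, 20, -115], [0, 0, 0], 55]
    - [[-200, 32, -115], [0, 0, 0], 55]

```text
time_s: 27.65
eef_pos: [0.5088, -0.0127, 0.1405]
eef_rot: [179.9, -0.0, 90.0]
contact_force: [0.3, 0.2, 0.5]
gripper_width: 0.047
```

carry_out:
  plan:
    - [[-60, 0, 0], [0, 0, 0], 55]
    - [[-120, 0, 0], [0, 0, 0], 55]
    - [[-180, 0, 0], [0, 0, 0], 55]
    - [[-216, 0, 0], [0, 0, 0], 55]
    - [[-216, 0, 0], [0, 0, 0], 55]

```text
time_s: 28.28
eef_pos: [0.5084, -0.2296, 0.1399]
eef_rot: [179.9, 0.0, 89.8]
contact_force: [-0.6, 0.5, -0.4]
gripper_width: 0.0466
```

```bash
python3 - <<'E'
from h import *
o=ctrl.observe(); print(o['time_s'],o['eef_pos'],o['eef_rot'],o['contact_force'],o['gripper_width'])
snap('wrist','w16');snap('side','s16');tray('s16')
P=cloud('w16'); m=(P[...,2]>.100)&(P[...,2]<.111)&(P[...,1]>-.25)&(P[...,1]<-.2)&(abs(P[...,0]-.51)<.022)
Q=P[m];print(m.sum(),Q.min(0),Q.max(0))
E
```

```text
28.275 [ 0.50838038 -0.22961772  0.13986471] [1.79949516e+02 4.27481434e-02 8.97763837e+01] [-0.61883279  0.5035799  -0.36137367] 0.04664208772453503
s16 448 ((473.8382568359375, 160.3340301513672), (130.3107452392578, 220.3824920654297), 0.015110115520656109) 0.0267 [0.40870558 0.05013603 0.02103429] [0.53901869 0.27053331 0.03379888]
1998 [ 0.49351641 -0.24213499  0.10002926] [ 0.52314362 -0.21243817  0.10756311]
```

View pics/s16.png

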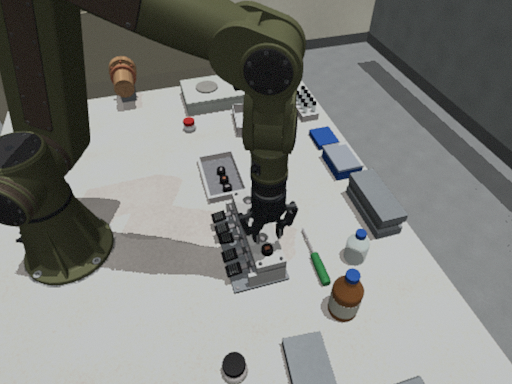

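carry_out:
  plan:
    - [[1, 0, 10], [0, 0, 0], 55]
    - [[1, 0, 25], [0, 0, 0], 55]
    - [[1, 0, 38], [0, 0, 0], 55]
    - [[1, 0, 46], [0, 0, 0], 55]
    - [[1, 0, 46], [0, 0, 0], 55]

```text
time_s: 29.0
eef_pos: [0.5077, -0.2257, 0.0921]
eef_rot: [-179.9, -0.0, 90.0]
contact_force: [-0.1, 0.8, 0.1]
gripper_width: 0.0469
```

carry_out:
  plan:
    - [[0, 0, 0], [0, 0, 0], 10]
    - [[0, 0, 0], [0, 0, 0], 10]
    - [[0, 0, 0], [0, 0, 0], 10]
    - [[0, 0, 0], [0, 0, 0], 10]
    - [[0, 0, -10], [0, 0, 0], 10]

```text
time_s: 29.62
eef_pos: [0.5078, -0.2259, 0.1029]
eef_rot: [-179.9, -0.0, 90.0]
contact_force: [-0.8, 0.6, -0.0]
gripper_width: 0.0276
```

carry_out:
  plan:
    - [[10, 0, -35], [0, 0, 0], 10]
    - [[70, -8, -35], [0, 0, 0], 10]
    - [[130, -16, -35], [0, 0, 0], 10]
    - [[190, -24, -35], [0, 0, 0], 10]
    - [[220, -32, -35], [0, 0, 0], 10]

```text
time_s: 30.25
eef_pos: [0.476, -0.0037, 0.1389]
eef_rot: [180.0, -0.0, 90.1]
contact_force: [0.3, 0.1, -0.1]
gripper_width: 0.0277
```

```bash
python3 - <<'E'
from h import *
o=ctrl.observe(); print(o['time_s'],o['eef_pos'],o['eef_rot'],o['contact_force'],o['gripper_width'])
snap('wrist','w17');snap('side','s17');tray('s17');snap('scene','c17');tray('c17')
P=cloud('w17'); m=(P[...,2]>.018)&(P[...,2]<.035)&(P[...,1]>.02)
n,l,st,ce=cv2.connectedComponentsWithStats(m.astype(np.uint8))
for k in range(1,n):
    if st[k,4]>60:
        Q=P[l==k]; print(len(Q),Q.min(0).round(3),Q.max(0).round(3))
E
```

```text
30.25 [ 0.47597855 -0.00366498  0.138914  ] [ 1.79958869e+02 -2.62527598e-02  9.01321853e+01] [ 0.30535221  0.08484891 -0.06254618] 0.027704400403999293
s17 282 ((473.75274658203125, 157.02362060546875), (215.4844970703125, 130.42784118652344), 89.77125549316406) 0.0271 [0.40832255 0.04935807 0.02127945] [0.53884261 0.26493306 0.03163864]
c17 583 ((471.5954284667969, 161.23709106445312), (137.32620239257812, 213.5759735107422), 0.0007410605321638286) 0.0277 [0.40293234 0.05444832 0.02112576] [0.5402584  0.26802572 0.03331324]
5590 [0.407 0.054 0.018] [0.537 0.135 0.031]
744 [0.461 0.12  0.018] [0.49  0.134 0.027]
1349 [0.463 0.08  0.018] [0.491 0.11  0.027]
```

View pics/w17.png

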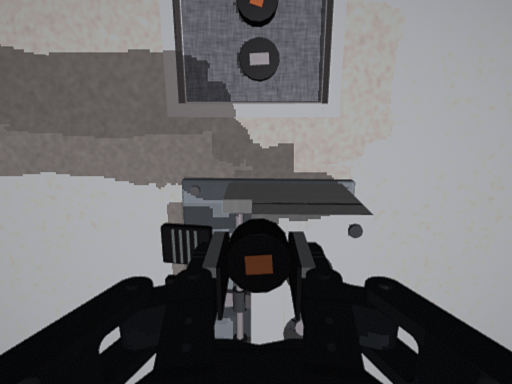

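View pics/s17.png

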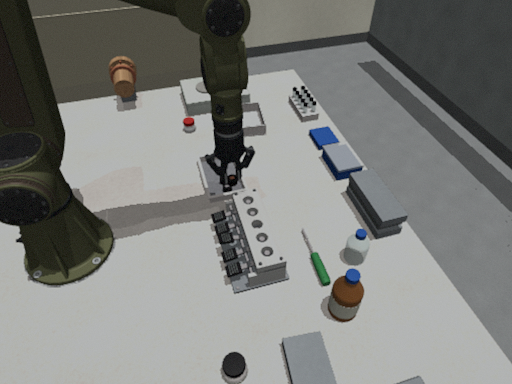

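carry_out:
  plan:
    - [[60, -3, 0], [0, 0, 0], 10]
    - [[120, -3, 0], [0, 0, 0], 10]
    - [[180, -3, 0], [0, 0, 0], 10]
    - [[225, -3, 0], [0, 0, 0], 10]
    - [[225, -3, 0], [0, 0, 0], 10]

```text
time_s: 31.02
eef_pos: [0.4745, 0.2207, 0.1385]
eef_rot: [179.9, -0.0, 90.2]
contact_force: [0.2, -1.3, 0.2]
gripper_width: 0.028
```

```bash
python3 - <<'E'
from h import *
o=ctrl.observe(); print(o['time_s'],o['eef_pos'],o['eef_rot'],o['contact_force'],o['gripper_width'])
snap('wrist','w18');snap('side','s18');tray('s18');tray('w18')
E
```

```text
31.025 [0.47448248 0.22072284 0.13846655] [ 1.79931340e+02 -3.09600292e-02  9.01605774e+01] [ 0.24522596 -1.26837511  0.19554991] 0.02797378187318325
s18 448 ((473.7529296875, 158.88446044921875), (216.98489379882812, 130.01747131347656), 89.85604095458984) 0.0267 [0.4084903  0.05049521 0.02107577] [0.53898628 0.26724746 0.03192683]
w18 5289 ((471.99859619140625, 207.13046264648438), (130.43359375, 117.4081802368164), 0.24273192882537842) 0.0281 [0.40667898 0.14815214 0.02100075] [0.53722168 0.26572019 0.03052909]
```

View pics/w18.png

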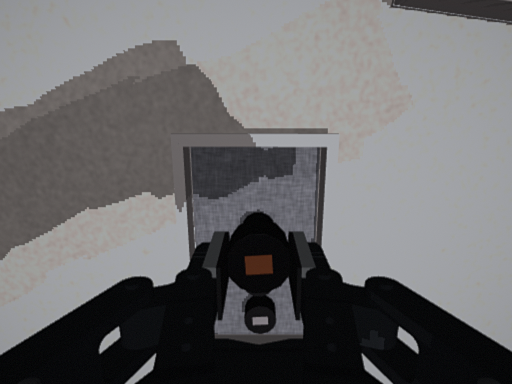

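```bash
python3 - <<'E'
from h import *
for y in(.095,.137,.179,.221): print(y,px('w18',[.473,y,.024]))
im=cv2.imread('pics/w18.png')[180:350,170:350]; cv2.imwrite('pics/w18c.png',cv2.resize(im,None,fx=4,fy=3.5,interpolation=2))
P=cloud('w18'); 
for v in range(200,245,4): print(v,P[v,258].round(3))
for v in range(300,330,6): print(v,P[v,260].round(3))
E
```

```text
0.095 [255.78556655 319.72418313]
0.137 [255.84310266 279.16487508]
0.179 [255.90534522 235.28781543]
0.221 [255.97289635 187.66855611]
200 [0.475 0.205 0.006]
204 [0.475 0.201 0.006]
208 [0.475 0.197 0.005]
212 [0.475 0.194 0.006]
216 [0.475 0.194 0.016]
220 [0.475 0.234 0.133]
224 [0.475 0.234 0.139]
228 [0.475 0.234 0.143]
232 [0.475 0.234 0.148]
236 [0.475 0.233 0.151]
240 [0.475 0.231 0.151]
244 [0.475 0.229 0.151]
300 [0.477 0.11  0.015]
306 [0.477 0.11  0.024]
312 [0.477 0.104 0.024]
318 [0.477 0.097 0.024]
324 [0.477 0.09  0.024]
```

View pics/w18c.png

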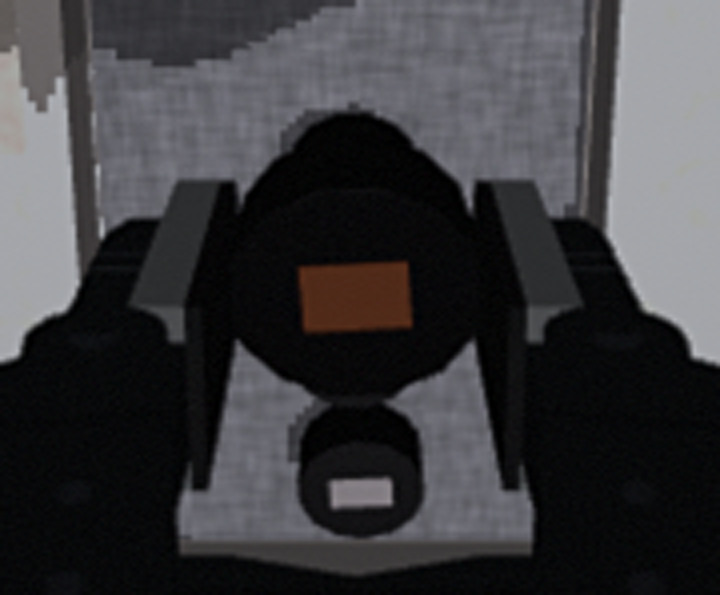

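carry_out:
  plan:
    - [[1, 0, 40], [0, 0, 0], 10]
    - [[1, 0, 80], [0, 0, 0], 10]
    - [[1, 0, 108], [0, 0, 0], 10]
    - [[1, 0, 120], [0, 0, 0], 10]
    - [[1, 0, 124], [0, 0, 0], 10]

```text
time_s: 31.75
eef_pos: [0.4736, 0.2188, 0.014]
eef_rot: [-180.0, 0.0, 89.9]
contact_force: [0.3, 0.0, -0.8]
gripper_width: 0.0277
```

carry_out:
  plan:
    - [[0, 0, 1], [0, 0, 0], 10]
    - [[0, 0, 1], [0, 0, 0], 50]
    - [[0, 0, 1], [0, 0, 0], 50]
    - [[0, 0, 1], [0, 0, 0], 50]
    - [[0, 0, -10], [0, 0, 0], 50]

```text
time_s: 32.38
eef_pos: [0.4727, 0.2196, 0.024]
eef_rot: [-179.9, 0.0, 90.0]
contact_force: [-0.8, -0.1, -0.4]
gripper_width: 0.0429
```

carry_out:
  plan:
    - [[0, 0, -60], [0, 0, 0], 55]
    - [[0, 0, -120], [0, 0, 0], 55]
    - [[-60, 10, -180], [0, 0, 0], 55]
    - [[-120, 30, -200], [0, 0, 0], 55]
    - [[-120, 30, -200], [0, 0, 0], 55]

```text
time_s: 33.0
eef_pos: [0.5048, 0.0979, 0.2273]
eef_rot: [179.8, -0.0, 89.9]
contact_force: [0.8, 0.0, 0.4]
gripper_width: 0.0468
```

```bash
python3 - <<'E'
from h import *
o=ctrl.observe(); print(o['time_s'],o['eef_pos'],o['contact_force'],o['gripper_width'])
snap('wrist','w19');snap('side','s19');tray('s19');snap('scene','c19');tray('c19')
P=cloud('w19'); im=cv2.imread('pics/w19.png',0)
m=(P[...,2]>.021)&(P[...,2]<.032)&(P[...,1]>.02)&(P[...,1]<.3)
n,l,st,ce=cv2.connectedComponentsWithStats(m.astype(np.uint8))
for k in range(1,n):
    if st[k,4]>60:
        Q=P[l==k]; print(len(Q),Q.min(0).round(3),Q.max(0).round(3),((Q.min(0)+Q.max(0))/2).round(3))
im=cv2.imread('pics/s19.png')[130:300,170:310]
cv2.imwrite('pics/s19c.png',cv2.resize(im,None,fx=3.5,fy=3.5,interpolation=2))
E
```

```text
33.0 [0.50484238 0.09787764 0.22731354] [0.78997374 0.00464018 0.37795417] 0.04679663865326977
s19 445 ((473.7591247558594, 158.59677124023438), (130.56687927246094, 217.83303833007812), 0.026188300922513008) 0.0268 [0.40850024 0.04965838 0.02110346] [0.53904539 0.26753692 0.0322126 ]
c19 573 ((470.98028564453125, 160.76441955566406), (213.9976348876953, 137.06784057617188), 89.90342712402344) 0.0277 [0.40237993 0.05383613 0.02100166] [0.53955676 0.26787685 0.0337489 ]
5757 [0.407 0.053 0.021] [0.537 0.258 0.032] [0.472 0.155 0.026]
773 [0.46  0.204 0.021] [0.489 0.233 0.027] [0.475 0.219 0.024]
693 [0.46  0.165 0.022] [0.49  0.193 0.027] [0.475 0.179 0.024]
629 [0.461 0.121 0.021] [0.49  0.149 0.026] [0.475 0.135 0.024]
586 [0.462 0.081 0.021] [0.491 0.11  0.027] [0.476 0.095 0.024]
```

View pics/w19.png

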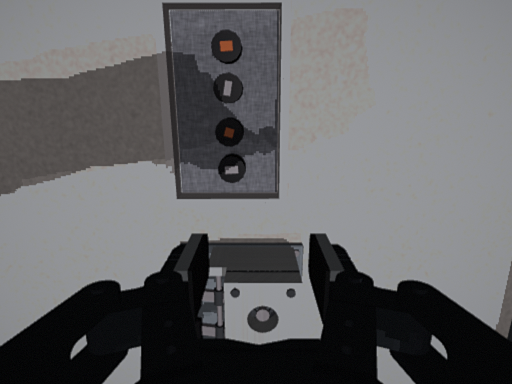

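View pics/s19c.png

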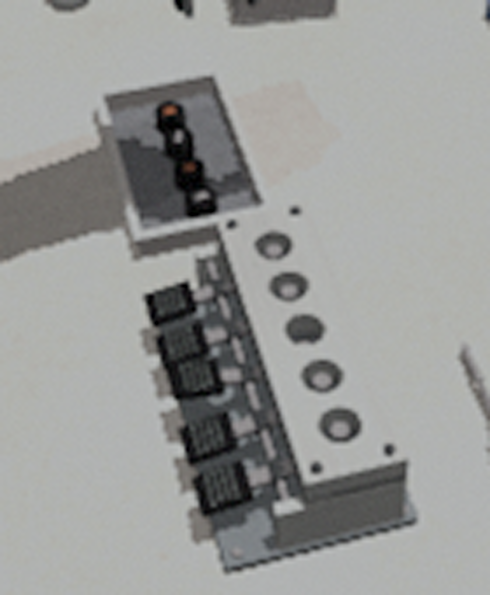

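View pics/c19.png

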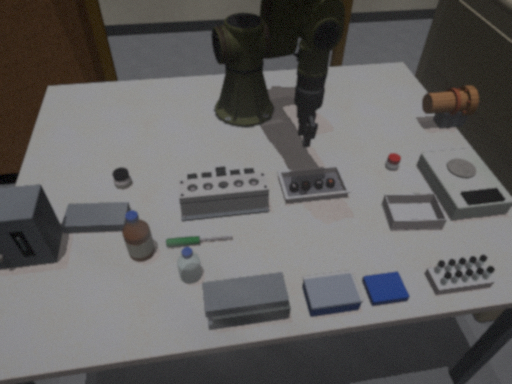

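```bash
python3 -c "
from workcell import ctrl
print(ctrl.hand_in())"
```

```text
the job is handed in; nothing more can be done
None
```

The tray is lined up with the stand and all four mounts that were in the holder are standing in it. I handed the job in at about 33 s; no verdict was reported.

- **Drag:** I dragged the tray from behind its far lip along the bench. It ended about 37 mm nearer the robot than the stand's origin, which puts the front edges in line within about 2 mm. It lies about 295 mm to the left of the stand.
- **Mounts:** Wells 0, 1, 3 and 4 held mounts and well 2 was empty. I pressed the four keys to their stops and stood the mounts in one row about 40 mm apart.
- **Knock:** After I had placed the third mount, the tray was about 10 mm off in y and 3 mm in x. It was still in line, so I left it there and set the last mount to the new position.
- **Last checks:** All five wells are empty. All four mount tops are at a height of about 24 mm, upright with the metal section up and none stacked, 25 mm or more inside the tray limits. The bystanders look where they were in the pictures, but I did not measure them again. The gripper is clear of everything.
- **Disagreements:** The gripper read about 27.6 mm on the 30 mm mounts, though every grasp looked centred and held. The side and scene cameras put the tray 2 to 3 mm apart, about what the calibration allows.

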